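# Refit the wooden rollers of a foot massager

### The job

Refit the loose row of wooden rollers and spacer washers in the foot massager: pick up the steel axle by its eight-sided hub, feel its bare end through all three rollers and the two washers between them where they stand in the trough, until the row is up against the hub, and lift the row out together on the axle. Lay the axle in the empty pair of slots and press each end down until it snaps home under its sprung ball catch. Go gently by feel, never ramming the row against the trough or forcing the frame, lift rollers only on the axle, and leave the book, the basket and the glasses case alone.

Things in the scene. Friction and masses are not known exactly. Their poses are not given: they have to be found in the camera images.
- axle: Steel rod 10 mm thick, 199 mm long, with a wooden eight-sided hub pinned on it (30 mm across flats, 46 mm long), 0.14 kg. Origin: on the rod's axis, mid hub. x runs along the rod to the bare tip: hub -23 to +23 mm, stub to -46 mm, tip at +153 mm; y and z are square to hub flats. Starts on hub edge and tip: origin 16.7 mm up, y level, x away from the robot, 4.5 degrees down
- axle_tip (a point): Centre of the bare end of the rod, 153 mm along the axle's x. The end is flat, its edge chamfered 1.5 mm
- neck_hub (a point): Point on the rod's axis at axle x = -33 mm: the bare neck beside the hub, which lies in one slot
- neck_tip (a point): Point on the rod's axis at axle x = +131 mm: the bare neck towards the tip, which lies in the other slot
- roller1: Loose ribbed beech roller, one of three alike: 48 mm across, 30 mm long, 25 to 50 g, with a plain 13 mm hole right through. Origin: its centre; x is the axis of its hole, pointing to the trough's end wall. Starts lying on its rim in the trough, hole level, its centre 28 mm above the tabletop, up to 3 mm off the middle line, turned up to 7 degrees. Nearest to the open end
- roller2: Loose ribbed beech roller, one of three alike: 48 mm across, 30 mm long, 25 to 50 g, with a plain 13 mm hole right through. Origin: its centre; x is the axis of its hole, pointing to the trough's end wall. Starts lying on its rim in the trough, hole level, its centre 28 mm above the tabletop, up to 3 mm off the middle line, turned up to 7 degrees. The middle one
- roller3: Loose ribbed beech roller, one of three alike: 48 mm across, 30 mm long, 25 to 50 g, with a plain 13 mm hole right through. Origin: its centre; x is the axis of its hole, pointing to the trough's end wall. Starts lying on its rim in the trough, hole level, its centre 28 mm above the tabletop, up to 3 mm off the middle line, turned up to 7 degrees. Nearest to the end wall
- tray: Fixed low wooden trough holding the row. Origin: centre of its underside; inside 106 x 50 mm. x runs from the open end (-53 mm, no wall) to the end wall (inner face +53 mm). Floor 4, walls 12 mm high. Between rollers stand two washers (4 mm thick, 48 mm across, 13 mm hole), not tracked, up to 6 mm off the middle line. Pushed, the row closes to 98 mm at the end wall
- frame: Fixed wooden frame of the foot massager. Origin: centre of its underside; x runs from one upright cheek to the other, y along them. Cheeks 12 mm thick, mid planes at x = -82 and +82 mm, 136 mm long, tops 47 mm high, 152 mm apart inside. An axle is already fitted at y = +38 mm (its rollers 56 mm high); the slots at y = -38 mm are empty, open at the top, 12 mm wide, flared in the top 4 mm
- seat_near (a point): Where the rod's axis lies when fully home in the empty slot of the cheek at frame x = -82 mm: 32 mm above the tabletop. A sprung 10 mm ball stands 3.5 mm into the slot from its +y wall, its centre 37.5 mm high; a rod laid in rests on it, axis 40 to 43 mm high, until 6 to 12 N downward at that end snaps it past
- seat_far (a point): The same, with the same ball, in the cheek at frame x = +82 mm. With the hub beside the -82 mm cheek (the tip then beyond the +82 mm one), the hub's middle belongs at frame x = -49 mm, with 4 mm of play either way. Pressing on top of the hub or of the outermost roller loads mostly the nearer end
- book: Bystander: paperback, 195 x 128 x 30 mm, origin at the centre of its underside
- basket: Bystander: white plastic pot, 84 mm across the top, 75 mm high, origin at the centre of its underside
- glasses_case: Bystander: black case, 155 x 58 x 38 mm, origin at the centre of its underside
Mind the look-alikes: they are no part of the job. What is shaped like the axle but purple is not meant.

How it is judged:
On the way:
1. all three rollers, with the washers between them, are on the axle, up against the hub within 6 mm, and lifted clear of the trough (distance between roller1 and roller2 above 0.0325 m and distance between roller2 and roller3 above 0.0325 m and x of roller1 in the frame of axle between 0.033 and 0.112 m and y of roller1 in the frame of axle between -0.005 and 0.005 m and z of roller1 in the frame of axle between -0.005 and 0.005 m and x of roller2 in the frame of axle between 0.033 and 0.112 m and y of roller2 in the frame of axle between -0.005 and 0.005 m and z of roller2 in the frame of axle between -0.005 and 0.005 m and x of roller3 in the frame of axle between 0.033 and 0.112 m and y of roller3 in the frame of axle between -0.005 and 0.005 m and z of roller3 in the frame of axle between -0.005 and 0.005 m and height (world z) of each of roller1, roller2, roller3 above 0.05 m), for 0.2 s.
At the end, for the whole second after the job is handed in: the axle lies fully home in both empty slots (both necks within 3 mm of the slot's middle and 2.5 mm of the seated height, hub between the cheeks), all three rollers are on it beside the hub with the washers between them (roller centres over 32.5 mm apart), everything is at rest and released (y of neck_hub in the frame of frame between -0.041 and -0.035 m and z of neck_hub in the frame of frame between 0.0295 and 0.0345 m and y of neck_tip in the frame of frame between -0.041 and -0.035 m and z of neck_tip in the frame of frame between 0.0295 and 0.0345 m and x of axle in the frame of frame between -0.058 and 0.058 m and distance between roller1 and roller2 above 0.0325 m and distance between roller2 and roller3 above 0.0325 m and x of roller1 in the frame of axle between 0.033 and 0.12 m and y of roller1 in the frame of axle between -0.005 and 0.005 m and z of roller1 in the frame of axle between -0.005 and 0.005 m and x of roller2 in the frame of axle between 0.033 and 0.12 m and y of roller2 in the frame of axle between -0.005 and 0.005 m and z of roller2 in the frame of axle between -0.005 and 0.005 m and x of roller3 in the frame of axle between 0.033 and 0.12 m and y of roller3 in the frame of axle between -0.005 and 0.005 m and z of roller3 in the frame of axle between -0.005 and 0.005 m and linear speed of each of axle, roller1, roller2, roller3 below 0.02 m/s); the robot touches nothing.
It fails at once if the trough is pushed with more than 15 N (the row rammed against it) (contact force between tray and anything else above 15 N).
It fails at once if the frame is loaded with more than 40 N (contact force between frame and anything else above 40 N).
It fails at once if a roller is lifted other than on the axle ((height (world z) of roller1 above 0.046 m and (x of roller1 in the frame of axle below 0.03 m or x of roller1 in the frame of axle above 0.15 m or y of roller1 in the frame of axle below -0.007 m or y of roller1 in the frame of axle above 0.007 m or z of roller1 in the frame of axle below -0.007 m or z of roller1 in the frame of axle above 0.007 m)) or (height (world z) of roller2 above 0.046 m and (x of roller2 in the frame of axle below 0.03 m or x of roller2 in the frame of axle above 0.15 m or y of roller2 in the frame of axle below -0.007 m or y of roller2 in the frame of axle above 0.007 m or z of roller2 in the frame of axle below -0.007 m or z of roller2 in the frame of axle above 0.007 m)) or (height (world z) of roller3 above 0.046 m and (x of roller3 in the frame of axle below 0.03 m or x of roller3 in the frame of axle above 0.15 m or y of roller3 in the frame of axle below -0.007 m or y of roller3 in the frame of axle above 0.007 m or z of roller3 in the frame of axle below -0.007 m or z of roller3 in the frame of axle above 0.007 m))).
It fails at once if a bystander is moved more than 20 mm (distance of any of book, basket, glasses_case from where it was at the start of the episode above 0.02 m).
It also fails if it takes over 72 s, if anything falls off the work surface, if the arm or the gripper's body presses on something with over 40 N, if the wrist force passes 120 N, or if a joint passes its speed limit or range.

### The arm

A 6-joint arm with a two-finger parallel gripper is mounted at the origin on the work surface. World frame = base frame: x ahead of the robot, y to its left, z up, the work surface at z = 0. Lengths are in m, angles in rad, forces in N, time in s.
With the tool pointing down it reaches from about 0.275 to 0.725 m from the base axis. Payload 5.6 kg.
Tool frame: the origin (TCP) lies midway between the tips of the shut fingers; the grasp point (between the pads) lies 19 mm behind it; z points along the fingers, y is the line along which they close (so a half turn about z gives the same grasp; the last joint's range is limited). The gripper opens to 85 mm and grips with 20 to 120 N. Pads are 22 mm wide; open, the fingers measure 114 mm over their backs; the gripper's body (76 mm by 85 mm) begins 54 mm behind the grasp point. The pads swing forward as they close: fully open they stand 13 mm farther back than shut.
Start: joints at [1.422, 0.255, 0.108, 0, -1.424, -0.285], TCP at [0.231, 0.499, 0.231] pointing down, gripper open.
Joint ranges: [-2.95, 2.95], [-1.21, 1.97], [-1.09, 1.5], [-2.87, 1.71], [-2.94, -0.07], [-3.05, 3.05]. Speed limits (rad/s): [2.57, 2.57, 3.14, 3.14, 3.14, 3.14].

### API

Orientations are given as [roll, pitch, yaw] about the fixed x, y, z axes, in that order (R = Rz(yaw) Ry(pitch) Rx(roll)).
In Python, from workcell import bot gives the robot as it stands.
- The arm moves only by the tool send_rows, never from a script. Its argument "increments" is text: rows parted by semicolons, each of 7 numbers parted by spaces: the finger opening in mm, from 0 to 85.4, then the shift along the world's x, y, z in fractions of the full range, 1 being 500 mm, then the turn, a rotation vector about the world's x, y, z in fractions of the full range, 1 being 360 degrees. In form: claw dx dy dz wx wy wz; .... A call has 1 to 20 rows; each row is the pose to reach, as a shift and turn from the pose commanded when the call began; what a row does not reach only later rows make up. A row lasts 1/12 s, in which the tool goes at most 41.7 mm and 7.16 degrees, less where a joint would pass 70% of its speed; a pose out of reach is approached as far as the arm can. Shift and turn numbers lie between -1 and 1, and a call with a number outside is refused. A call with a gripper value outside its range is refused whole. The fingers move at their own pace and stop on an object; "newtons" is the grip in N (left out, the last holds). Time passes only in rows, so rows that repeat a pose let the fingers close. It gives the time, the measured TCP pose, the force, the opening and the grip force at its end, in the units of the state.
- bot.sense(): the state, without advancing time (a new reading comes with each control period).
- bot.capture(name): name is "scene" or "top" or "wrist"; returns a dict with "img" (400x640x3 uint8, blue, green, red), "depth" (400x640 float32, m along the optical axis (not along the pixel's ray), 0 where there is no reading), "fx", "fy", "cx", "cy" (pixels), "eye" and "attitude" of the camera in the world; the wrist camera has in their place "mount" (4x4, takes a point from camera to tool coordinates, whose origin is the TCP and whose axes are the flange's). Camera axes: x right, y down, z forward; pixel columns grow to the right and rows downward; lengths in m; the calibration is good to about 2 mm. A picture is of the moment at which its call begins: read the wrist's pose just before it.
- bot.finish_job(): hands the job in; it is judged then, once.
The state is a dict: "t": time; "joints": joint angles; "qvel": joint speeds; "joint_efforts": joint torques, N m; "tcp_pos": TCP position; "eef_rot": TCP orientation; "force": force on the tool from outside, world axes, zero at the start; "torque": the same for the moment, N m; "width": opening from 0.0 (shut) to 1.0 (fully open); "finger_force": force on a finger pad.
Only numpy, scipy, OpenCV 4.12 (cv2) and the standard library are available. Lean on these libraries where they do the work, as an engineer would, in place of code of your own. Each camera call takes 0.05 s, during which the arm holds its last target. There are 200 camera calls.

## Working session

There is one attempt and no reset: what is moved stays moved. The work goes in short steps, Python scripts to look and compute and a tool call to move; the robot and the scene stay as the last step left them, time stands still between calls to the robot, and variables do not carry over. Pictures are saved under pics/ and viewed, at most 10 in all, crops included, and the job is handed in when it is done.

Besides the shell and the picture viewer there is one more tool, called after ">>>" as a command line: name --argument value ..., lists and objects as JSON in quotes. send_rows: Moves the arm, as the interface text tells. Its arguments: {"type":"object","properties":{"increments":{"type":"string"},"newtons":{"type":"number"}},"required":["increments"]}

```bash
mkdir -p pics; cat > h.py <<'E'
import numpy as np, cv2
from workcell import bot
from scipy.spatial.transform import Rotation as R
def cap(n):
    s=bot.sense(); c=bot.capture(n)
    if n=="wrist":
        T=np.eye(4);T[:3,:3]=R.from_euler('xyz',s['eef_rot']).as_matrix();T[:3,3]=s['tcp_pos']
        M=T@c['mount'];c['P']=M
    else:
        a=np.array(c['attitude']);M=np.eye(4)
        M[:3,:3]=a if a.shape==(3,3) else R.from_euler('xyz',a).as_matrix()
        M[:3,3]=c['eye'];c['P']=M
    return c
def cloud(c):
    d=c['depth'];v,u=np.mgrid[:d.shape[0],:d.shape[1]]
    p=np.stack([(u-c['cx'])/c['fx']*d,(v-c['cy'])/c['fy']*d,d],-1)
    return p@c['P'][:3,:3].T+c['P'][:3,3]
def ray(c,u,v,z):
    r=c['P'][:3,:3]@np.array([(u-c['cx'])/c['fx'],(v-c['cy'])/c['fy'],1]);e=c['P'][:3,3]
    return e+r*(z-e[2])/r[2]
E
python3 - <<'E'
from h import *
import pickle
for n in("scene","top"):
    c=cap(n);cv2.imwrite(f"pics/{n}0.png",c['img']);pickle.dump(c,open(n+"0.pkl","wb"))
    print(n,c['eye'],c['attitude'],c['fx'],c['cx'],c['cy'])
print(bot.sense())
E
```

```text
scene [ 1.28423446 -0.08993899  0.92437355] [-2.36352247  0.00668759  1.42564996] 447.7875343133214 323.47058629361925 202.05375829208234
top [0.27223118 0.025228   1.14881383] [-2.99036807 -0.02214315 -1.55213199] 382.1133427652847 315.5045867704034 196.58221907750777
{'t': 0.1, 'joints': array([ 1.42159681e+00,  2.55692084e-01,  1.07129040e-01, -4.28522889e-04,
       -1.42390274e+00, -2.84577540e-01]), 'qvel': array([-0.00022252, -0.00064733,  0.0049763 , -0.00013984,  0.0007291 ,
        0.00059104]), 'joint_efforts': array([-2.08746409e-03, -3.87602627e+01,  2.38473397e+01,  5.37790820e+00,
       -3.83597406e-03, -7.85262756e-06]), 'tcp_pos': array([0.23093855, 0.49867554, 0.23048108]), 'eef_rot': array([ 3.13987135e+00, -6.19487262e-05, -4.33840082e-01]), 'force': array([ 0.45934067,  1.06131331, -0.70616661]), 'torque': array([-0.0101835 , -0.02800126,  0.01629407]), 'finger_force': 0.0, 'width': 0.9976378171136329}
```

View pics/top0.png

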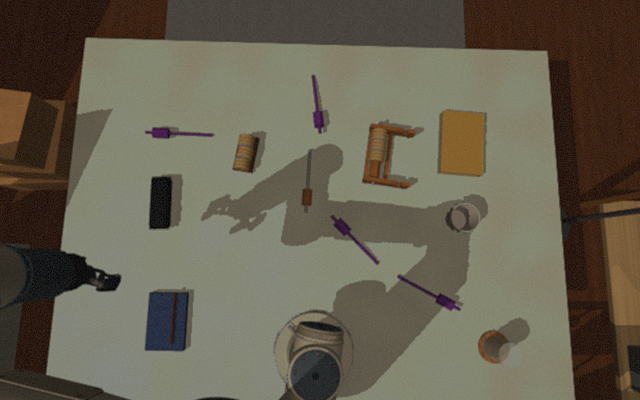

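View pics/scene0.png

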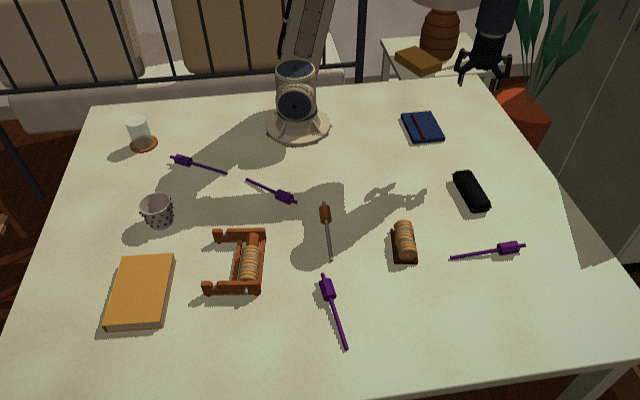

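The top view shows the axle with its hub at (307,197) and tip at (310,150), the trough with the row around (245,152), and the frame around (390,155) with empty slots at its right arms (~410,131 and 408,184). I'll get rough positions and then look from the wrist camera.

```bash
python3 - <<'E'
from h import *
import pickle
c=pickle.load(open("top0.pkl","rb"))
for n,u,v,z in[("hub",307,197,.03),("tip",310,150,.005),("rowfar",247,135,.05),("rownear",243,170,.05),("chFar",413,132,.047),("chNear",409,185,.047),("cFL",373,127,.047),("cNL",366,180,.047)]: print(n,ray(c,u,v,z).round(3))
s=pickle.load(open("scene0.pkl","rb"))
for n,u,v,z in[("hub",325,212,.03),("tip",331,260,.005),("rowfar",407,258,.05),("rownear",403,222,.05)]: print(n,ray(s,u,v,z).round(3))
for c,n,(u0,v0,u1,v1) in((c,'t',(225,110,445,225)),(s,'s',(190,190,440,310))):
    cv2.imwrite(f"pics/crop_{n}.png",cv2.resize(c['img'][v0:v1,u0:u1],None,fx=3.2,fy=3.2,interpolation=cv2.INTER_CUBIC))
w=cap("wrist");print(w['mount'],w['fx'])
E
```

```text
hub [0.441 0.029 0.03 ]
tip [0.592 0.023 0.005]
rowfar [0.621 0.211 0.05 ]
rownear [0.514 0.218 0.05 ]
chFar [ 0.644 -0.286  0.047]
chNear [ 0.481 -0.271  0.047]
cFL [ 0.656 -0.165  0.047]
cNL [ 0.493 -0.144  0.047]
hub [0.45 0.03 0.03]
tip [0.596 0.024 0.005]
rowfar [0.651 0.202 0.05 ]
rownear [0.535 0.224 0.05 ]
[[-8.01859685e-04 -9.44317256e-01 -3.29035374e-01  8.40272546e-02]
 [ 9.99999604e-01 -6.30242742e-04 -6.28231148e-04  7.59443172e-04]
 [ 3.85877357e-04 -3.29035748e-01  9.44317387e-01 -1.43948260e-01]
 [ 0.00000000e+00  0.00000000e+00  0.00000000e+00  1.00000000e+00]] 305.8358395705006
```

View pics/crop_s.png

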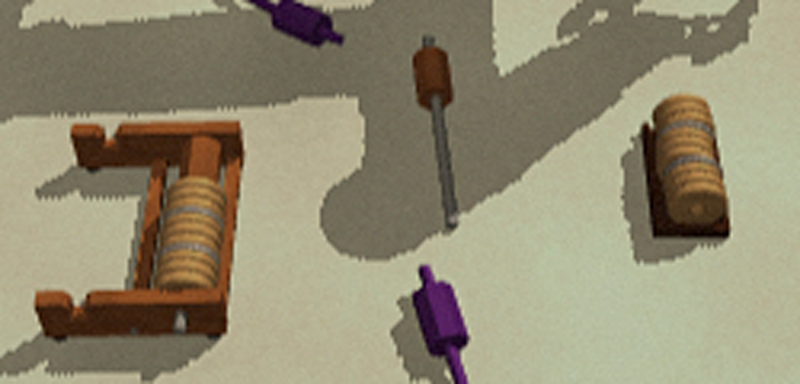

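The scene crop shows the empty slots at crop (105,140) and (70,305), i.e. on the −y side, and the row with its far roller end at (695,200). Moving the wrist camera over the trough.

The manual's scale: shifts go in shares of 500 mm and turns go in shares of 360 degrees. Converting my numbers, -286 mm / 500 = -0.572, 269 mm / 500 = 0.538, 24.9 degrees / 360 = 0.0692.

>>> send_rows --increments "85 0.538 -0.572 -0.12 0 0 0.0692;85 0.538 -0.572 -0.12 0 0 0.0692;85 0.538 -0.572 -0.12 0 0 0.0692;85 0.538 -0.572 -0.12 0 0 0.0692;85 0.538 -0.572 -0.12 0 0 0.0692;85 0.538 -0.572 -0.12 0 0 0.0692;85 0.538 -0.572 -0.12 0 0 0.0692;85 0.538 -0.572 -0.12 0 0 0.0692;85 0.538 -0.572 -0.12 0 0 0.0692;85 0.538 -0.572 -0.12 0 0 0.0692;85 0.538 -0.572 -0.12 0 0 0.0692;85 0.538 -0.572 -0.12 0 0 0.0692;85 0.538 -0.572 -0.12 0 0 0.0692;85 0.538 -0.572 -0.12 0 0 0.0692" --newtons 40

```text
t: 1.32
tcp_pos: [0.4997, 0.2138, 0.1715]
eef_rot: [-3.141, -0.0, 0.002]
force: [0.9, -0.9, 0.1]
width: 0.997
finger_force: 0.0
```

```bash
python3 - <<'E'
from h import *
import pickle
c=cap("wrist");pickle.dump(c,open("tray.pkl","wb"));print(c['P'].round(3))
p=np.linalg.inv(c['P'])@np.array([.567,.213,.03,1]);u=int(c['cx']+c['fx']*p[0]/p[2]);v=int(c['cy']+c['fy']*p[1]/p[2]);print(u,v)
u0=max(u-110,0);v0=max(v-100,0);print(u0,v0)
cv2.imwrite("pics/tray.png",cv2.resize(c['img'][v0:v0+190,u0:u0+220],None,fx=3,fy=3,interpolation=cv2.INTER_CUBIC))
E
```

```text
[[ 0.001 -0.944 -0.329  0.583]
 [-1.    -0.001  0.     0.214]
 [-0.001  0.329 -0.944  0.315]
 [ 0.     0.     0.     1.   ]]
321 112
211 12
```

View pics/tray.png

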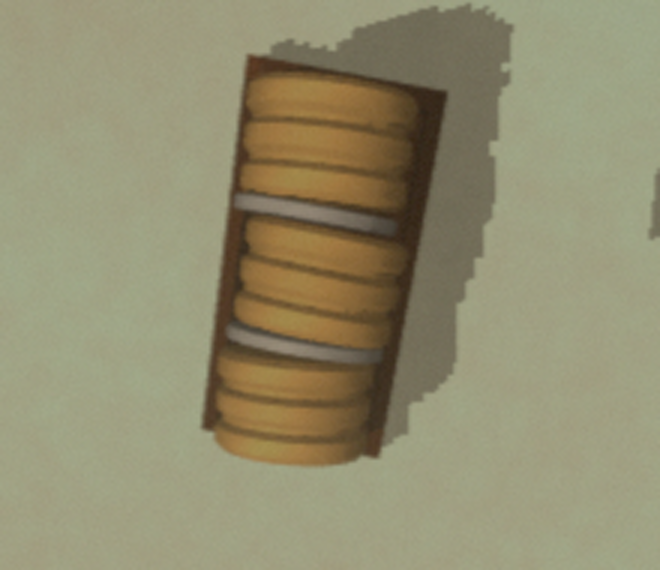

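Trough: end wall at top with corners at crop (248,56),(447,92); open end at (205,430),(380,457); three rollers with two grey washers at y≈215 and 345. Now I compute the tray pose and roller centres from depth.

```bash
cat > tray.py <<'E'
from h import *
import pickle
c=pickle.load(open("tray.pkl","rb"))
q=[ray(c,211+x/3,12+y/3,.012)[:2] for x,y in((248,56),(447,92),(205,430),(380,457))]
for a in q: print(a.round(4))
far=(q[0]+q[1])/2;near=(q[2]+q[3])/2
print("len",np.linalg.norm(far-near),"w",np.linalg.norm(q[0]-q[1]),np.linalg.norm(q[2]-q[3]),"ang",np.degrees(np.arctan2(*(far-near)[::-1])), np.degrees(np.arctan2(*((q[0]-q[2]))[::-1])),np.degrees(np.arctan2(*((q[1]-q[3]))[::-1])))
P=cloud(c).reshape(-1,3);th=np.arctan2(*(far-near)[::-1]);ex=np.array([np.cos(th),np.sin(th)]);ey=np.array([-ex[1],ex[0]])
X=(P[:,:2]-near)@ex;Y=(P[:,:2]-near)@ey;Z=P[:,2]
m=(X>-.02)&(X<.13)&(abs(Y)<.035)&(Z>.03)&(Z<.07)
print("row X range",np.percentile(X[m],[.5,99.5]),"top",np.percentile(Z[m],99))
from scipy.optimize import least_squares
for x0 in np.arange(-.008,.108,.006):
    k=m&(X>=x0)&(X<x0+.006)
    if k.sum()<30: continue
    f=lambda p:np.hypot(Y[k]-p[0],Z[k]-p[1])-p[2]
    s=least_squares(f,[0,.028,.024],loss='soft_l1',f_scale=.001)
    g=lambda p:np.hypot(Y[k]-p[0],Z[k]-.028)-p[1]
    s2=least_squares(g,[0,.024],loss='soft_l1',f_scale=.001)
    print(round(x0+.003,3),k.sum(),(s.x*1e3).round(1),(s2.x*1e3).round(1))
print("near",near,"ex",ex)
E
python3 tray.py
```

```text
[0.6353 0.2378]
[0.6259 0.1789]
[0.5245 0.2552]
[0.5154 0.1967]
len 0.11200991468048557 w 0.05961571338551084 0.059230989420652004 ang -9.050585091180837 -8.952217387546607 -9.149212820385774
row X range [0.0029651  0.10475436] top 0.05415468691836034
0.001 75 [ 2.1 29.6 22.8] [ 1.9 24.2]
0.007 345 [ 1.4 29.6 23.6] [ 1.3 24.9]
0.013 317 [ 2.4 28.9 23.4] [ 2.5 24.1]
0.019 370 [ 2.  29.5 23.4] [ 2.  24.6]
0.025 332 [ 3.5 29.5 23.3] [ 3.5 24.4]
0.031 338 [ 2.  31.1 21.5] [ 2.2 24. ]
0.037 376 [ 1.  29.3 23.4] [ 1.1 24.5]
0.043 380 [ 0.1 29.3 23.9] [ 0.1 24.9]
0.049 370 [-0.2 29.2 23. ] [-0.2 24. ]
0.055 402 [-0.1 29.6 23.5] [-0.1 24.7]
0.061 395 [-0.9 29.7 23. ] [-0.9 24.3]
0.067 332 [-0.6 29.8 23.1] [-0.7 24.6]
0.073 368 [ 3.6 30.2 22.8] [ 3.6 24.6]
0.079 450 [ 2.8 29.7 23.5] [ 2.8 24.9]
0.085 432 [ 2.9 29.2 22.9] [ 2.9 23.9]
0.091 451 [ 3.  29.4 23.8] [ 3.1 24.9]
0.097 477 [ 3.7 29.3 23. ] [ 3.7 24. ]
0.103 391 [ 3.4 29.3 23.8] [ 3.5 24.8]
near [0.51998545 0.22597767] ex [ 0.98754984 -0.15730641]
```

Scaled: -414 mm / 500 = -0.828, 20 mm / 500 = 0.04.

>>> send_rows --increments "85 0 -0.828 0.04 0 0 0;85 0 -0.828 0.04 0 0 0;85 0 -0.828 0.04 0 0 0;85 0 -0.828 0.04 0 0 0;85 0 -0.828 0.04 0 0 0;85 0 -0.828 0.04 0 0 0;85 0 -0.828 0.04 0 0 0;85 0 -0.828 0.04 0 0 0;85 0 -0.828 0.04 0 0 0;85 0 -0.828 0.04 0 0 0;85 0 -0.828 0.04 0 0 0;85 0 -0.828 0.04 0 0 0;85 0 -0.828 0.04 0 0 0;85 0 -0.828 0.04 0 0 0"

```text
t: 2.53
tcp_pos: [0.5004, -0.1995, 0.1914]
eef_rot: [-3.141, -0.0, 0.003]
force: [-0.2, 0.7, 0.0]
width: 1.0
finger_force: 0.0
```

```bash
python3 - <<'E'
from h import *
import pickle
c=cap("wrist");pickle.dump(c,open("frame.pkl","wb"));print(c['P'].round(3))
u0,v0=190,0
cv2.imwrite("pics/frame.png",cv2.resize(c['img'][v0:v0+200,u0:u0+260],None,fx=3,fy=3,interpolation=cv2.INTER_CUBIC))
# washers
exec(open('tray.py').read().split("from scipy.opt")[0])
hsv=cv2.cvtColor(pickle.load(open("tray.pkl","rb"))['img'],cv2.COLOR_BGR2HSV).reshape(-1,3)
k=m&(hsv[:,1]<60)&(hsv[:,2]>60)
from scipy.optimize import least_squares
for lo,hi in((.025,.05),(.055,.09)):
    j=k&(X>lo)&(X<hi);print(j.sum(),np.polyfit(Y[j],X[j],1),Y[j].min(),Y[j].max(),Z[j].max())
    s=least_squares(lambda p:np.hypot(Y[j]-p,Z[j]-.0285)-.024,[0],loss='soft_l1',f_scale=.001);print(s.x)
E
```

```text
[[ 0.002 -0.944 -0.329  0.584]
 [-1.    -0.002  0.    -0.2  ]
 [-0.001  0.329 -0.944  0.335]
 [ 0.     0.     0.     1.   ]]
[0.6353 0.2378]
[0.6259 0.1789]
[0.5245 0.2552]
[0.5154 0.1967]
len 0.11200991468048557 w 0.05961571338551084 0.059230989420652004 ang -9.050585091180837 -8.952217387546607 -9.149212820385774
row X range [0.0029651  0.10475436] top 0.05415468691836034
202 [0.01160659 0.03602577] -0.021413608953622505 0.022647274740606196 0.05452089852673847
[0.00150846]
240 [0.00663594 0.07166254] -0.018372894864383506 0.0254436765730408 0.054475025286152334
[0.00397193]
```

View pics/frame.png

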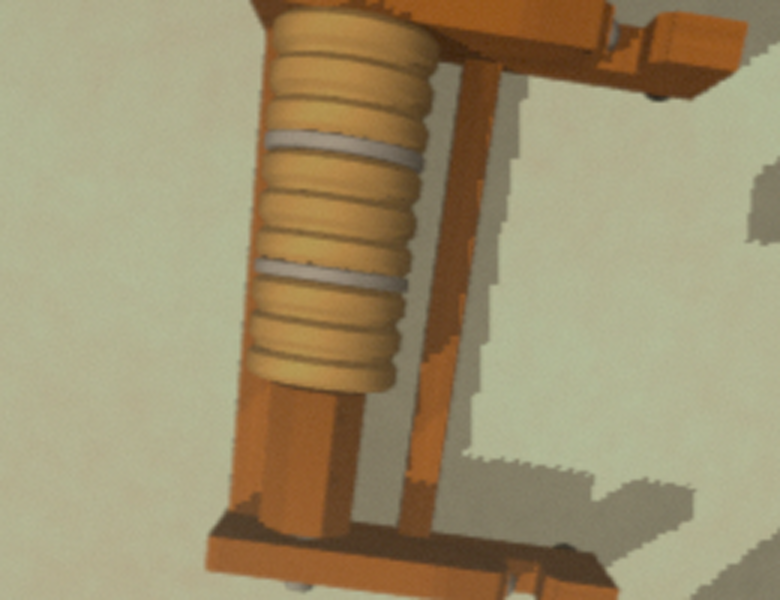

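Frame picture: near cheek along the bottom with the slot at crop (525,580), far cheek along the top with slot and ball at (615,35); the fitted hub is at the near cheek, so frame x points away from the robot. I fit the cheek tops from depth.

```bash
python3 - <<'E'
from h import *
import pickle
c=pickle.load(open("frame.pkl","rb"));Q=cloud(c)
m=(abs(Q[...,2]-.0475)<.005)&(Q[...,0]>.4)&(Q[...,0]<.72)&(Q[...,1]<-.1)&(Q[...,1]>-.34)
m&=cv2.cvtColor(c['img'],cv2.COLOR_BGR2HSV)[...,1]>110
vv,uu=np.where(m);print(uu.min(),uu.max(),vv.min(),vv.max())
P=Q[m]
th=np.radians(-9.)
for it in range(3):
    e=np.array([np.cos(th),np.sin(th)]);n=np.array([-e[1],e[0]])
    X=P[:,:2]@e;Y=P[:,:2]@n
    h,b=np.histogram(X,np.arange(X.min(),X.max(),.004))
    res=[]
    for lo,hi in((X.min(),X.min()+.025),(X.max()-.025,X.max())): pass
    print(np.degrees(th),[(round(b[i],3),h[i]) for i in range(len(h)) if h[i]>20])
    break
cv2.imwrite("pics/mask.png",np.where(m[...,None],c['img'],c['img']//3)[:330,170:470])
im=cv2.resize(c['img'][150:260,240:400],None,fx=4.5,fy=4.5,interpolation=cv2.INTER_CUBIC);cv2.imwrite("pics/near.png",im)
E
```

```text
259 438 0 207
-9.0 [(np.float64(0.51), np.int64(290)), (np.float64(0.514), np.int64(480)), (np.float64(0.518), np.int64(492)), (np.float64(0.522), np.int64(372)), (np.float64(0.526), np.int64(82)), (np.float64(0.53), np.int64(94)), (np.float64(0.534), np.int64(99)), (np.float64(0.538), np.int64(105)), (np.float64(0.542), np.int64(102)), (np.float64(0.546), np.int64(99)), (np.float64(0.55), np.int64(103)), (np.float64(0.554), np.int64(108)), (np.float64(0.558), np.int64(114)), (np.float64(0.562), np.int64(108)), (np.float64(0.566), np.int64(111)), (np.float64(0.57), np.int64(87)), (np.float64(0.574), np.int64(53)), (np.float64(0.578), np.int64(65)), (np.float64(0.582), np.int64(88)), (np.float64(0.586), np.int64(69)), (np.float64(0.59), np.int64(76)), (np.float64(0.594), np.int64(81)), (np.float64(0.598), np.int64(68)), (np.float64(0.602), np.int64(49)), (np.float64(0.61), np.int64(76)), (np.float64(0.614), np.int64(83)), (np.float64(0.618), np.int64(95)), (np.float64(0.622), np.int64(81)), (np.float64(0.626), np.int64(91)), (np.float64(0.63), np.int64(96)), (np.float64(0.634), np.int64(80)), (np.float64(0.638), np.int64(23)), (np.float64(0.642), np.int64(67)), (np.float64(0.646), np.int64(92)), (np.float64(0.65), np.int64(95)), (np.float64(0.654), np.int64(112)), (np.float64(0.658), np.int64(88)), (np.float64(0.662), np.int64(113)), (np.float64(0.666), np.int64(103)), (np.float64(0.67), np.int64(88)), (np.float64(0.674), np.int64(569)), (np.float64(0.678), np.int64(555)), (np.float64(0.682), np.int64(372))]
```

View pics/near.png

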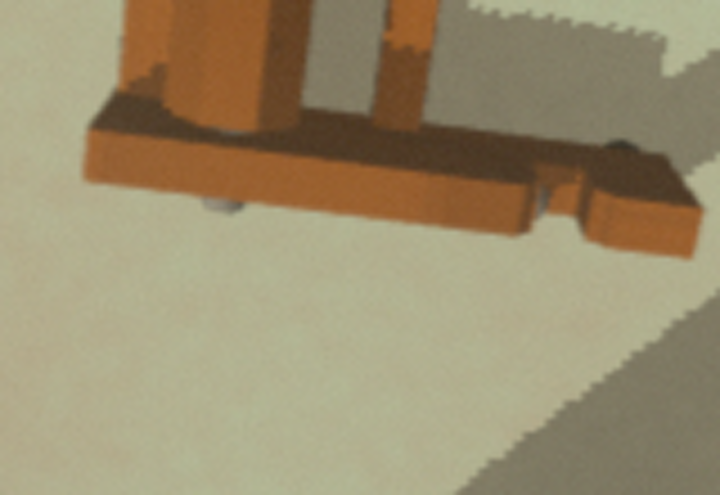

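```bash
python3 - <<'E'
from h import *
import pickle
c=pickle.load(open("frame.pkl","rb"))
f=lambda x,y:ray(c,240+x/4.5,150+y/4.5,.047)[:2]
A,B,C,D=[f(*p) for p in((97,130),(702,208),(690,258),(85,182))]
print(A,B,C,D,np.linalg.norm(A-B),np.linalg.norm(A-D),np.linalg.norm(B-C))
d=(A+D-B-C)/2;th=np.arctan2(d[1],d[0])-np.pi/2;print("ang",np.degrees(th), [np.degrees(np.arctan2(*(v)[::-1]))-90 for v in (A-B,D-C)])
ctr=(A+B+C+D)/4
e=np.array([np.cos(th),np.sin(th)]);n=np.array([-e[1],e[0]])
O=ctr+82*e/1e3;print("frame origin",O)
def loc(p):return ((p-O)@e*1e3).round(1),((p-O)@n*1e3).round(1)
print("near slot edges",[loc(f(*p)) for p in((533,187),(585,193),(520,236),(590,242))])
g=lambda x,y:ray(c,190+x/3,y/3,.047)[:2]
print("far",[loc(g(*p)) for p in((612,5),(605,52),(655,15),(640,65),(745,22),(735,70))])
Q=cloud(c).reshape(-1,3);X=(Q[:,:2]-O)@e;Y=(Q[:,:2]-O)@n
m=(Q[:,2]>.043)&(Q[:,2]<.053)
k=m&(abs(X+82e-3)<.02)&(abs(Y)<.09);print("near top z",np.median(Q[k,2]),np.percentile(X[k],[2,98]),np.percentile(Y[k],[1,99]))
k=m&(abs(X-82e-3)<.02)&(abs(Y)<.09);print("far top",np.median(Q[k,2]),np.percentile(X[k],[2,98]),np.percentile(Y[k],[1,99]))
k=(abs(X)<.07)&(abs(Y+.01)<.03)&(Q[:,2]>.01);print("slat",np.percentile(Y[k],[2,20,50,80,98]),np.percentile(Q[k,2],[10,50,90]))
for s in(-49,-82,82): print(s,O+s*e/1e3-.038*n)
E
```

```text
[ 0.50489893 -0.14172981] [ 0.48736558 -0.27437217] [ 0.47555471 -0.27266466] [ 0.49307331 -0.13836567] 0.13379615848451248 0.012294825081716648 0.011933660664265468
ang -7.480683817073464 [np.float64(-7.529995213532018), np.float64(-7.431969758646147)]
frame origin [ 0.57152521 -0.21745882]
near slot edges [(np.float64(-76.2), np.float64(-29.5)), (np.float64(-76.0), np.float64(-41.1)), (np.float64(-87.8), np.float64(-28.6)), (np.float64(-87.2), np.float64(-44.3))]
far [(np.float64(87.8), np.float64(-30.3)), (np.float64(76.5), np.float64(-30.7)), (np.float64(87.0), np.float64(-42.4)), (np.float64(74.7), np.float64(-41.0)), (np.float64(88.6), np.float64(-67.1)), (np.float64(77.0), np.float64(-67.3))]
near top z 0.04817919053633618 [-0.08698934 -0.06352048] [-0.06533548  0.06782842]
far top 0.04822197717258497 [0.06374159 0.08790814] [-0.06614198  0.05993938]
slat [-0.03826614 -0.03238842 -0.00632445  0.01138791  0.01934912] [0.01593411 0.27007575 0.28187415]
-49 [ 0.51799497 -0.24875599]
-82 [ 0.48527584 -0.24445965]
82 [ 0.64788    -0.26581113]
```

Scaled: 227 mm / 500 = 0.454, -115 mm / 500 = -0.23.

>>> send_rows --increments "70 -0.19 0.22 0 0 0 0;70 -0.23 0.454 0 0 0 0;70 -0.23 0.454 0 0 0 0;70 -0.23 0.454 -0.04 0 0 0;70 -0.23 0.454 -0.04 0 0 0;70 -0.23 0.454 -0.04 0 0 0;70 -0.23 0.454 -0.04 0 0 0;70 -0.23 0.454 -0.04 0 0 0;70 -0.23 0.454 -0.04 0 0 0;70 -0.23 0.454 -0.04 0 0 0"

```text
t: 3.42
tcp_pos: [0.3855, 0.0262, 0.1716]
eef_rot: [-3.142, -0.001, 0.002]
force: [-0.4, -0.5, 0.2]
width: 0.82
finger_force: 0.0
```

```bash
python3 - <<'E'
from h import *
import pickle
c=cap("wrist");pickle.dump(c,open("axle.pkl","wb"))
uv=[]
for p in([.441,.029,.03,1],[.592,.023,.005,1]):
    p=np.linalg.inv(c['P'])@np.array(p);uv.append((c['cx']+c['fx']*p[0]/p[2],c['cy']+c['fy']*p[1]/p[2]))
print(uv)
u0=int(max(uv[0][0]-70,0));v0=int(max(uv[1][1]-30,0));print(u0,v0)
cv2.imwrite("pics/axle.png",cv2.resize(c['img'][v0:v0+196,u0:u0+150],None,fx=3,fy=3,interpolation=cv2.INTER_CUBIC))
E
```

```text
[(np.float64(317.60920874533446), np.float64(125.83860839334216)), (np.float64(324.716176794403), np.float64(-63.95990597795313))]
247 0
```

View pics/axle.png

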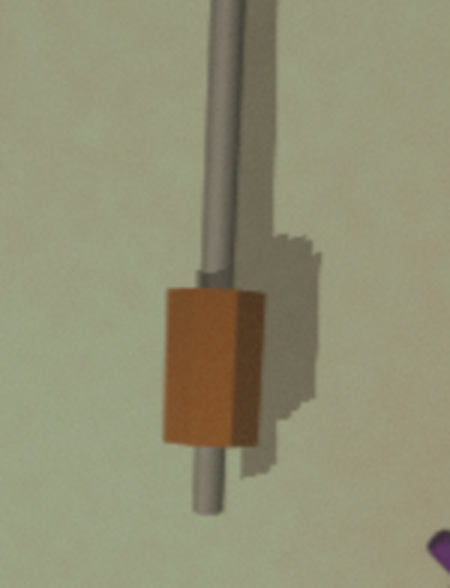

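The axle picture shows the hub from (211,444) to (216,290), stub end at (208,513), and rod at (227,0) crop.

```bash
python3 - <<'E'
from h import *
import pickle
c=pickle.load(open("axle.pkl","rb"))
f=lambda x,y,z:ray(c,247+x/3,y/3,z)
for n,x,y,z in(("stub",208,513,.018),("hubn",211,444,.02),("hubf",216,290,.02),("rodf",219,270,.015),("rod0",227,3,.010)): print(n,f(x,y,z).round(4))
Q=cloud(c).reshape(-1,3)
# hub flat top
k=(Q[:,0]>.39)&(Q[:,0]<.50)&(abs(Q[:,1]-.029)<.03)&(Q[:,2]>.022)&(Q[:,2]<.05)
print(np.percentile(Q[k],[1,50,99],axis=0).round(4))
k2=k&(Q[:,2]>.027);print(np.median(Q[k2],0),k2.sum(),np.percentile(Q[k2,0],[1,99]))
A=np.c_[Q[k2]-np.median(Q[k2],0)];print("plane n",np.linalg.svd(A-A.mean(0),full_matrices=False)[2][2])
print("rod line:")
k=(Q[:,0]>.47)&(Q[:,0]<.62)&(abs(Q[:,1]-.025)<.03)&(Q[:,2]>.006)&(Q[:,2]<.022)
p=np.polyfit(Q[k,0],Q[k,1],1);print(p,np.degrees(np.arctan(p[0])),Q[k,0].max())
E
```

```text
stub [0.3958 0.0305 0.018 ]
hubn [0.4191 0.0294 0.02  ]
hubf [0.4661 0.0278 0.02  ]
rodf [0.4719 0.0269 0.015 ]
rod0 [0.5443 0.0246 0.01  ]
[[0.3996 0.0147 0.0229]
 [0.4417 0.0295 0.0308]
 [0.4667 0.0438 0.0354]]
[0.44291477 0.02948893 0.03201166] 1390 [0.42132831 0.46677567]
plane n [ 0.04152403 -0.00283513  0.99913348]
rod line:
[-0.04158363  0.04763284] -2.3811945385400755 0.5448950776565566
```

Scaled: -168 mm / 500 = -0.336, 57.5 mm / 500 = 0.115, -2.3 degrees / 360 = -0.0064.

>>> send_rows --increments "65 0.06 0.0054 -0.06 0 0 -0.0064;65 0.115 0.0054 -0.12 0 0 -0.0064;65 0.115 0.0054 -0.19 0 0 -0.0064;65 0.115 0.0054 -0.26 0 0 -0.0064;65 0.115 0.0054 -0.3 0 0 -0.0064;65 0.115 0.0054 -0.32 0 0 -0.0064;65 0.115 0.0054 -0.336 0 0 -0.0064;65 0.115 0.0054 -0.336 0 0 -0.0064;30 0.115 0.0054 -0.336 0 0 -0.0064;20 0.115 0.0054 -0.336 0 0 -0.0064;20 0.115 0.0054 -0.336 0 0 -0.0064;20 0.115 0.0054 -0.336 0 0 -0.0064;20 0.115 0.0054 -0.336 0 0 -0.0064;20 0.115 0.0054 -0.336 0 0 -0.0064;20 0.115 0.0054 -0.336 0 0 -0.0064" --newtons 70

```text
t: 4.72
tcp_pos: [0.4435, 0.0289, 0.0044]
eef_rot: [-3.141, -0.002, -0.039]
force: [-0.4, -0.8, 7.2]
width: 0.334
finger_force: 69.0
```

Scaled: 225 mm / 500 = 0.45, 190 mm / 500 = 0.38, -6.75 degrees / 360 = -0.0188.

>>> send_rows --increments "20 0 0 0.03 0 0 0;20 0 0 0.08 0 -0.0125 0;20 -0.06 0.06 0.12 0 -0.0125 -0.0083;20 -0.12 0.14 0.12 0 -0.0125 -0.0188;20 -0.166 0.22 0.12 0 -0.0125 -0.0188;20 -0.166 0.3 0.12 0 -0.0125 -0.0188;20 -0.166 0.38 0.12 0 -0.0125 -0.0188;20 -0.166 0.45 0.12 0 -0.0125 -0.0188;20 -0.166 0.45 0.12 0 -0.0125 -0.0188;20 -0.166 0.45 0.12 0 -0.0125 -0.0188;20 -0.166 0.45 0.12 0 -0.0125 -0.0188"

```text
t: 5.63
tcp_pos: [0.359, 0.2539, 0.0629]
eef_rot: [-3.135, -0.077, -0.156]
force: [0.2, -0.0, -1.6]
width: 0.334
finger_force: 69.7
```

```bash
cat > ax.py <<'E'
from h import *
import pickle,sys
near=np.array([.51999,.22598]);ex=np.array([.98755,-.15731]);ey=np.array([.15731,.98755])
c=cap("wrist");pickle.dump(c,open("ax.pkl","wb"));s=bot.sense();print(s['tcp_pos'],s['eef_rot'])
Q=cloud(c).reshape(-1,3);D=(Q[:,:2]-s['tcp_pos'][:2]);X=D@ex;Y=D@ey;Z=Q[:,2]-s['tcp_pos'][2]
k=(X>.035)&(X<.17)&(abs(Y)<.012)&(Z>0.0)&(Z<.035)
print(k.sum(),"X max",np.percentile(X[k],[1,99]))
xs=[];
for x0 in np.arange(.035,.16,.015):
    j=k&(X>=x0)&(X<x0+.015)
    if j.sum()<15: continue
    r=[x0+.0075,np.mean(np.percentile(Y[j],[5,95])),np.percentile(Z[j],92)-.005,j.sum()];xs.append(r);print(np.round(r,4))
xs=np.array(xs);print("yaw rel tray",np.degrees(np.polyfit(xs[:,0],xs[:,1],1)[0]),"pitch",np.degrees(np.polyfit(xs[:,0],xs[:,2],1)[0]),"at0",np.polyval(np.polyfit(xs[:,0],xs[:,1],1),0),np.polyval(np.polyfit(xs[:,0],xs[:,2],1),0))
T=(s['tcp_pos'][:2]-near);print("TCP tray",T@ex,T@ey)
E
python3 ax.py
```

```text
[0.35907677 0.25310032 0.06289163] [-3.13481217 -0.07720113 -0.15752918]
4760 X max [0.03598968 0.11619522]
[4.25e-02 5.00e-04 1.35e-02 7.22e+02]
[5.75e-02 5.00e-04 1.35e-02 7.66e+02]
[7.25e-02 5.00e-04 1.33e-02 8.54e+02]
[8.75e-02 6.00e-04 1.32e-02 9.25e+02]
[1.025e-01 6.000e-04 1.320e-02 1.003e+03]
[1.175e-01 6.000e-04 1.310e-02 4.900e+02]
yaw rel tray 0.06303447511095167 pitch -0.2963666441898438 at0 0.0004741144311140948 0.013722474988955631
TCP tray -0.16317615756119525 0.0014694077837798818
```

Axle is held level (pitch −0.3°) and aligned with the trough to 0.1°. Descend and start feeling in.

Scaled: -47.4 mm / 500 = -0.0948, 15.8 mm / 500 = 0.0316, -0.3 degrees / 360 = -0.0008.

>>> send_rows --increments "20 0 0 -0.05 0 -0.0008 0;20 0 0 -0.08 0 -0.0008 0;20 0 0 -0.0948 0 -0.0008 0;20 0 0 -0.0948 0 -0.0008 0;20 0 0 -0.0948 0 -0.0008 0;20 0.0098 -0.0016 -0.0948 0 -0.0008 0;20 0.0198 -0.0032 -0.0948 0 -0.0008 0;20 0.0256 -0.004 -0.0948 0 -0.0008 0;20 0.0316 -0.005 -0.0948 0 -0.0008 0;20 0.0316 -0.005 -0.0948 0 -0.0008 0;20 0.0316 -0.005 -0.0948 0 -0.0008 0"

```text
t: 6.6
tcp_pos: [0.3757, 0.2512, 0.016]
eef_rot: [-3.133, -0.083, -0.158]
force: [0.1, -0.0, -2.0]
width: 0.334
finger_force: 69.7
```

Scaled: 7.9 mm / 500 = 0.0158, 5.9 mm / 500 = 0.0118.

>>> send_rows --increments "20 0.006 -0.001 0 0 0 0;20 0.0118 -0.0018 0 0 0 0;20 0.0158 -0.0026 0 0 0 0;20 0.0158 -0.0026 0 0 0 0;20 0.0158 -0.0026 0 0 0 0"

```text
t: 7.02
tcp_pos: [0.3834, 0.2499, 0.0158]
eef_rot: [-3.133, -0.083, -0.158]
force: [0.2, -0.3, -1.7]
width: 0.335
finger_force: 69.7
```

```bash
python3 - <<'E'
from h import *
import pickle
c=cap("wrist");pickle.dump(c,open("ins.pkl","wb"));s=bot.sense();print(s['tcp_pos'],s['force'])
p=np.linalg.inv(c['P'])@np.array([.555,.22,.04,1]);u=int(c['cx']+c['fx']*p[0]/p[2]);v=int(c['cy']+c['fy']*p[1]/p[2]);print(u,v)
Q=cloud(c).reshape(-1,3);near=np.array([.51999,.22598]);ex=np.array([.98755,-.15731]);ey=np.array([.15731,.98755])
D=Q[:,:2]-near;X=D@ex;Y=D@ey
k=(abs(Y)<.03)&(X>-.05)&(X<.125)&(Q[:,2]>.04)&(Q[:,2]<.06);print(np.percentile(X[k],[.5,99.5]) if k.sum() else k.sum())
E
```

```text
[0.38333584 0.24987954 0.01583042] [-0.71998859  0.23439694 -0.76628615]
327 -213
0
```

No resistance, so the tip has entered roller 1. Continuing with small lateral shifts toward the next parts.

Scaled: 19.6 mm / 500 = 0.0392, -4.1 mm / 500 = -0.0082.

>>> send_rows --increments "20 0.006 -0.0012 0 0 0 0;20 0.012 -0.0024 0 0 0 0;20 0.018 -0.0038 0 0 0 0;20 0.024 -0.005 0 0 0 0;20 0.03 -0.0062 0 0 0 0;20 0.035 -0.0072 0 0 0 0;20 0.0392 -0.0082 0 0 0 0;20 0.0392 -0.0082 0 0 0 0;20 0.0392 -0.0082 0 0 0 0"

```text
t: 7.82
tcp_pos: [0.403, 0.2458, 0.0159]
eef_rot: [-3.133, -0.083, -0.158]
force: [0.7, -0.6, -1.4]
width: 0.336
finger_force: 69.7
```

Scaled: 7.8 mm / 500 = 0.0156, 5.7 mm / 500 = 0.0114.

>>> send_rows --increments "20 0.0038 -0.0014 0 0 0 0;20 0.0076 -0.0026 0 0 0 0;20 0.0114 -0.0034 0 0 0 0;20 0.0156 -0.0044 0 0 0 0;20 0.0156 -0.0044 0 0 0 0;20 0.0156 -0.0044 0 0 0 0"

```text
t: 8.32
tcp_pos: [0.4109, 0.2436, 0.0159]
eef_rot: [-3.133, -0.083, -0.158]
force: [-0.3, -0.2, -1.9]
width: 0.332
finger_force: 69.7
```

Scaled: 7.8 mm / 500 = 0.0156, 1.9 mm / 500 = 0.0038.

>>> send_rows --increments "20 0.0038 -0.0008 0 0 0 0;20 0.0076 -0.0018 0 0 0 0;20 0.0116 -0.0026 0 0 0 0;20 0.0156 -0.0034 0 0 0 0;20 0.0156 -0.0034 0 0 0 0;20 0.0156 -0.0034 0 0 0 0"

```text
t: 8.82
tcp_pos: [0.4187, 0.2419, 0.0159]
eef_rot: [-3.133, -0.083, -0.158]
force: [-0.1, 0.3, -1.6]
width: 0.337
finger_force: 69.7
```

Scaled: 8 mm / 500 = 0.016, 6 mm / 500 = 0.012.

>>> send_rows --increments "20 0.004 -0.0002 0 0 0 0;20 0.008 -0.0004 0 0 0 0;20 0.012 -0.0006 0 0 0 0;20 0.016 -0.0006 0 0 0 0;20 0.016 -0.0006 0 0 0 0;20 0.016 -0.0006 0 0 0 0"

```text
t: 9.32
tcp_pos: [0.4267, 0.2416, 0.0158]
eef_rot: [-3.133, -0.083, -0.158]
force: [-0.6, 0.5, -1.1]
width: 0.331
finger_force: 69.7
```

```bash
python3 - <<'E'
from h import *
import pickle
s=cap("scene");q=bot.sense();print(q['tcp_pos'],q['force'])
cv2.imwrite("pics/s1.png",cv2.resize(s['img'][190:280,310:450],None,fx=5,fy=5,interpolation=cv2.INTER_CUBIC))
E
```

```text
[0.42655243 0.24158641 0.01582763] [ 0.62233056  0.06853485 -1.68879156]
```

View pics/s1.png

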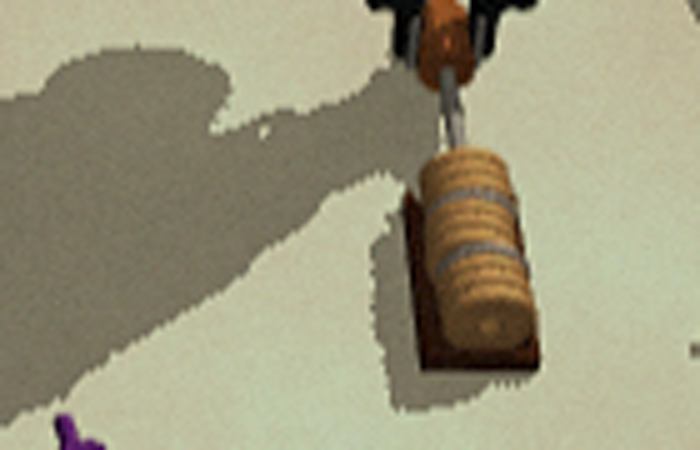

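The picture shows rod at (450,110) entering the row at (465,155), all parts standing. Shift toward +y for the second washer and roller 3.

Scaled: 13.2 mm / 500 = 0.0264, 12 mm / 500 = 0.024.

>>> send_rows --increments "20 0.004 0 0 0 0 0;20 0.008 0 0 0 0 0;20 0.012 0 0 0 0 0;20 0.016 0 0 0 0 0;20 0.02 0 0 0 0 0;20 0.024 0 0 0 0 0;20 0.0264 0 0 0 0 0;20 0.0264 0 0 0 0 0;20 0.0264 0 0 0 0 0"

```text
t: 10.12
tcp_pos: [0.4398, 0.2416, 0.0158]
eef_rot: [-3.133, -0.083, -0.158]
force: [0.0, -0.0, -0.5]
width: 0.334
finger_force: 69.7
```

Scaled: 6.4 mm / 500 = 0.0128, 4.8 mm / 500 = 0.0096.

>>> send_rows --increments "20 0.0032 -0.0004 0 0 0 0;20 0.0064 -0.0008 0 0 0 0;20 0.0096 -0.0014 0 0 0 0;20 0.0128 -0.0018 0 0 0 0;20 0.0128 -0.0018 0 0 0 0;20 0.0128 -0.0018 0 0 0 0"

```text
t: 10.62
tcp_pos: [0.4463, 0.2407, 0.0159]
eef_rot: [-3.133, -0.083, -0.158]
force: [0.2, -0.5, -1.6]
width: 0.331
finger_force: 69.7
```

Scaled: 6.4 mm / 500 = 0.0128, 4.8 mm / 500 = 0.0096.

>>> send_rows --increments "20 0.0032 -0.0004 0 0 0 0;20 0.0064 -0.0008 0 0 0 0;20 0.0096 -0.0014 0 0 0 0;20 0.0128 -0.0018 0 0 0 0;20 0.0128 -0.0018 0 0 0 0;20 0.0128 -0.0018 0 0 0 0"

```text
t: 11.12
tcp_pos: [0.4527, 0.2398, 0.0159]
eef_rot: [-3.133, -0.083, -0.158]
force: [0.2, -0.4, -0.9]
width: 0.336
finger_force: 69.7
```

Scaled: 7.9 mm / 500 = 0.0158, 6 mm / 500 = 0.012.

>>> send_rows --increments "20 0.004 -0.0006 0 0 0 0;20 0.008 -0.0012 0 0 0 0;20 0.012 -0.0019 0 0 0 0;20 0.0158 -0.0026 0 0 0 0;20 0.0158 -0.0026 0 0 0 0"

```text
t: 11.53
tcp_pos: [0.4609, 0.2386, 0.0159]
eef_rot: [-3.133, -0.083, -0.158]
force: [0.5, 0.5, -2.3]
width: 0.334
finger_force: 69.7
```

Scaled: 18 mm / 500 = 0.036, 15 mm / 500 = 0.03.

>>> send_rows --increments "20 0.006 -0.001 0 0 0 0;20 0.012 -0.002 0 0 0 0;20 0.018 -0.0028 0 0 0 0;20 0.024 -0.0038 0 0 0 0;20 0.03 -0.0048 0 0 0 0;20 0.036 -0.0058 0 0 0 0;20 0.036 -0.0058 0 0 0 0"

```text
t: 12.12
tcp_pos: [0.4791, 0.2357, 0.0159]
eef_rot: [-3.133, -0.084, -0.158]
force: [0.2, 0.2, -1.5]
width: 0.335
finger_force: 69.7
```

Scaled: 20 mm / 500 = 0.04, 18 mm / 500 = 0.036.

>>> send_rows --increments "20 0.006 -0.001 0 0 0 0;20 0.012 -0.002 0 0 0 0;20 0.018 -0.0028 0 0 0 0;20 0.024 -0.0038 0 0 0 0;20 0.03 -0.0048 0 0 0 0;20 0.036 -0.0058 0 0 0 0;20 0.04 -0.0064 0 0 0 0;20 0.04 -0.0064 0 0 0 0"

```text
t: 12.78
tcp_pos: [0.4989, 0.2324, 0.0159]
eef_rot: [-3.133, -0.083, -0.158]
force: [-0.3, -0.1, -1.7]
width: 0.332
finger_force: 69.7
```

Scaled: 4 mm / 500 = 0.008, 1.5 mm / 500 = 0.003.

>>> send_rows --increments "20 0.003 -0.0004 0 0 0 0;20 0.006 -0.001 0 0 0 0;20 0.008 -0.0012 0 0 0 0;20 0.008 -0.0012 0 0 0 0"

```text
t: 13.12
tcp_pos: [0.5026, 0.2319, 0.0159]
eef_rot: [-3.133, -0.083, -0.158]
force: [0.5, -0.5, -1.5]
width: 0.33
finger_force: 69.7
```

Scaled: 2 mm / 500 = 0.004, 1 mm / 500 = 0.002.

>>> send_rows --increments "20 0.002 -0.0004 0 0 0 0;20 0.004 -0.0006 0 0 0 0;20 0.004 -0.0006 0 0 0 0;20 0.004 -0.0006 0 0 0 0"

```text
t: 13.45
tcp_pos: [0.5045, 0.2316, 0.0159]
eef_rot: [-3.133, -0.083, -0.158]
force: [0.2, -0.1, -1.2]
width: 0.336
finger_force: 69.7
```

```bash
python3 - <<'E'
from h import *
s=cap("scene");q=bot.sense();print(q['tcp_pos'],q['force'])
cv2.imwrite("pics/s2.png",cv2.resize(s['img'][190:280,340:450],None,fx=6,fy=6,interpolation=cv2.INTER_CUBIC))
E
```

```text
[0.50450064 0.23156627 0.01590521] [ 0.51426023 -0.14965906 -0.2638954 ]
```

View pics/s2.png

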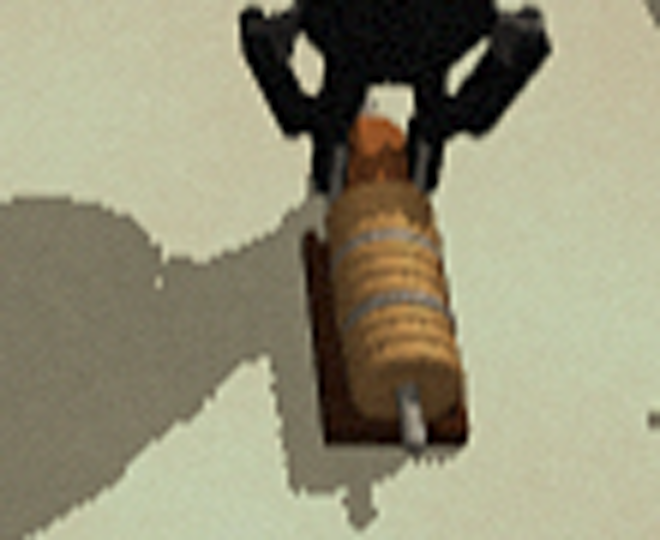

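The rod tip shows out of roller 3 at (412,430): all parts are threaded. Closing up against the hub millimetre by millimetre.

Scaled: 1 mm / 500 = 0.002, -0.2 mm / 500 = -0.0004.

>>> send_rows --increments "20 0.002 -0.0004 0 0 0 0;20 0.002 -0.0004 0 0 0 0;20 0.002 -0.0004 0 0 0 0"

```text
t: 13.75
tcp_pos: [0.5055, 0.2313, 0.0159]
eef_rot: [-3.133, -0.083, -0.158]
force: [-0.6, 0.3, -1.1]
width: 0.334
finger_force: 69.7
```

Scaled: 1 mm / 500 = 0.002, -0.2 mm / 500 = -0.0004.

>>> send_rows --increments "20 0.002 -0.0004 0 0 0 0;20 0.002 -0.0004 0 0 0 0;20 0.002 -0.0004 0 0 0 0"

```text
t: 14.0
tcp_pos: [0.5065, 0.2312, 0.0159]
eef_rot: [-3.133, -0.083, -0.158]
force: [-0.3, 0.0, -1.0]
width: 0.339
finger_force: 69.7
```

Scaled: 1 mm / 500 = 0.002, -0.2 mm / 500 = -0.0004.

>>> send_rows --increments "20 0.002 -0.0004 0 0 0 0;20 0.002 -0.0004 0 0 0 0;20 0.002 -0.0004 0 0 0 0"

```text
t: 14.25
tcp_pos: [0.5076, 0.2309, 0.0159]
eef_rot: [-3.133, -0.083, -0.158]
force: [-0.6, 0.6, -1.9]
width: 0.332
finger_force: 69.7
```

Scaled: 1 mm / 500 = 0.002, -0.2 mm / 500 = -0.0004.

>>> send_rows --increments "20 0.002 -0.0004 0 0 0 0;20 0.002 -0.0004 0 0 0 0;20 0.002 -0.0004 0 0 0 0"

```text
t: 14.5
tcp_pos: [0.5077, 0.2308, 0.0157]
eef_rot: [-3.133, -0.082, -0.158]
force: [-4.7, 2.0, 0.9]
width: 0.333
finger_force: 70.1
```

Contact at about 5 N: the row is closed against the hub. Ease off, firm the grip, and lift with the tip slightly up.

Scaled: 70 mm / 500 = 0.14, 60 mm / 500 = 0.12, -1.5 degrees / 360 = -0.0042.

>>> send_rows --increments "20 -0.0016 0.0002 0 0 0 0;20 -0.0016 0.0002 0 0 0 0;20 -0.0016 0.0002 0.004 0 0 0;20 -0.0016 0.0002 0.008 0 -0.0019 0;20 -0.0016 0.0002 0.014 0 -0.0042 0;20 -0.0016 0.0002 0.024 0 -0.0069 0;20 -0.0016 0.0002 0.04 0 -0.0083 0;20 -0.0016 0.0002 0.06 0 -0.0083 0;20 -0.0016 0.0002 0.08 0 -0.0083 0;20 -0.0016 0.0002 0.1 0 -0.0083 0;20 -0.0016 0.0002 0.12 0 -0.0083 0;20 -0.0016 0.0002 0.14 0 -0.0083 0;20 -0.0016 0.0002 0.14 0 -0.0083 0;20 -0.0016 0.0002 0.14 0 -0.0083 0;20 -0.0016 0.0002 0.14 0 -0.0083 0" --newtons 110

```text
t: 15.75
tcp_pos: [0.5073, 0.2307, 0.0856]
eef_rot: [-3.125, -0.135, -0.159]
force: [-0.0, 1.0, -2.9]
width: 0.323
finger_force: 108.9
```

```bash
python3 - <<'E'
from h import *
import pickle
s=cap("scene");w=cap("wrist");q=bot.sense();print(q['tcp_pos'],q['force'],q['eef_rot'])
pickle.dump(w,open("lift.pkl","wb"))
a=cv2.resize(s['img'][180:290,330:460],None,fx=3.6,fy=3.6,interpolation=cv2.INTER_CUBIC)
b=w['img'][:396,180:480];b=cv2.resize(b,(300,396))
cv2.imwrite("pics/s3.png",np.hstack([a,b]))
E
```

```text
[0.50720515 0.2305114  0.08520879] [ 0.18779637  0.55085718 -2.99610928] [-3.12566563 -0.13421833 -0.15848122]
```

View pics/s3.png

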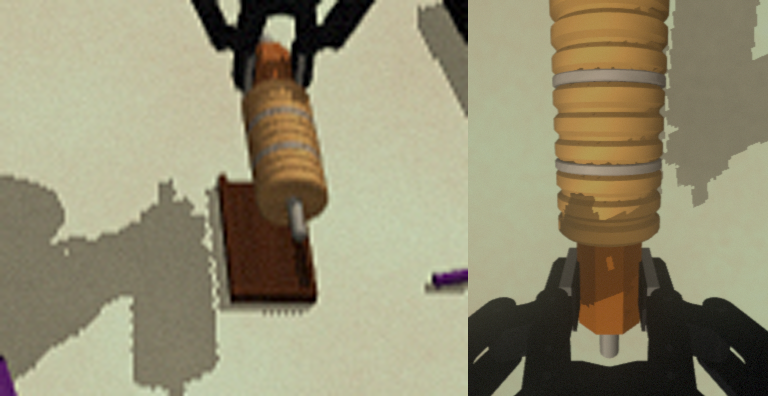

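All three rollers and both washers hang on the axle, up against the hub, clear of the trough (left view), with the axle straight in the grip (right view). Now refine the slot line from the stored frame cloud.

```bash
python3 - <<'E'
from h import *
import pickle
from scipy.optimize import least_squares
c=pickle.load(open("frame.pkl","rb"));Q=cloud(c)
O=np.array([.57152521,-.21745882]);th=np.radians(-7.48);e=np.array([np.cos(th),np.sin(th)]);n=np.array([-e[1],e[0]])
X=(Q[...,:2]-O)@e;Y=(Q[...,:2]-O)@n;Z=Q[...,2]
xs=[];ys=[]
for x0 in np.arange(-.02,.07,.01):
    k=(X>=x0)&(X<x0+.01)&(abs(Y-.038)<.03)&(Z>.037)&(Z<.07)
    s=least_squares(lambda p:np.hypot(Y[k]-p[0],Z[k]-p[1])-p[2],[.038,.03,.024],loss='soft_l1',f_scale=.001).x
    xs.append(x0+.005);ys.append(s[0]);print(round(x0+.005,3),k.sum(),(s*1e3).round(1))
print(np.polyfit(xs,ys,1),np.degrees(np.polyfit(xs,ys,1)[0]))
# fitted hub top flat
k=(X>-.07)&(X<-.03)&(abs(Y-.038)<.02)&(Z>.045)&(Z<.052);print("hub flat Y",np.percentile(Y[k],[5,50,95]))
# z profile along cheek tops, 1 mm bins
for xc in(-.082,.082):
    k=(abs(X-xc)<.0045)
    print(xc,[(y,int(round(1e3*np.median(Z[k&(abs(Y-y/1e3)<.0006)])))) for y in list(range(-70,-64))+list(range(-50,-24))+list(range(64,71)) if (k&(abs(Y-y/1e3)<.0006)).sum()>2])
# slot by ray casting at z=.047 : brightness profile
for xc in(-.082,.082):
    prof=[]
    for y in np.arange(-52,-22,1.):
        v=[]
        for dx in(-3,0,3):
            p=O+(xc+dx/1e3)*e+y/1e3*n
            q=np.linalg.inv(c['P'])@np.array([*p,.047,1]);u=c['cx']+c['fx']*q[0]/q[2];w=c['cy']+c['fy']*q[1]/q[2]
            if 0<=w<399: v.append(cv2.getRectSubPix(c['img'],(1,1),(float(u),float(w)))[0,0,2])
        prof.append((int(y),int(np.mean(v)) if v else -1))
    print(prof)
E
```

```text
-0.015 549 [39.1 33.4 23.3]
-0.005 576 [39.1 33.4 23.3]
0.005 603 [39.  33.5 23.6]
0.015 612 [39.  33.4 23.6]
0.025 648 [39.1 33.2 23.5]
0.035 667 [39.  33.4 23.4]
0.045 711 [38.9 33.3 23.5]
0.055 718 [38.9 33.5 23.2]
0.065 752 [38.9 33.5 23.3]
[-0.00218772  0.03905912] -0.12534728199037268
hub flat Y [0.03047228 0.03897564 0.04776062]
-0.082 [(-66, 48), (-65, 48), (-50, 48), (-49, 49), (-48, 49), (-47, 48), (-46, 47), (-45, 46), (-44, 45), (-43, 40), (-42, 29), (-41, 29), (-40, 29), (-39, 29), (-38, 29), (-37, 28), (-36, 216), (-35, 224), (-34, 40), (-33, 42), (-32, 43), (-31, 43), (-30, 44), (-29, 46), (-28, 47), (-27, 47), (-26, 48), (-25, 49), (64, 259), (65, 259), (66, 260), (67, 260), (68, 260), (69, 261), (70, 261)]
0.082 [(-67, 48), (-66, 49), (-65, 49), (-50, 48), (-49, 48), (-48, 48), (-47, 48), (-46, 46), (-45, 46), (-44, 45), (-43, 36), (-42, 29), (-41, 28), (-40, 28), (-39, 29), (-38, 29), (-37, 29), (-36, 29), (-35, 29), (-34, 29), (-33, 41), (-32, 43), (-31, 44), (-30, 45), (-29, 46), (-28, 47), (-27, 48), (-26, 47), (-25, 48)]
[(-52, 149), (-51, 150), (-50, 149), (-49, 149), (-48, 146), (-47, 142), (-46, 142), (-45, 147), (-44, 148), (-43, 140), (-42, 123), (-41, 122), (-40, 138), (-39, 157), (-38, 166), (-37, 167), (-36, 165), (-35, 165), (-34, 162), (-33, 153), (-32, 141), (-31, 136), (-30, 127), (-29, 109), (-28, 112), (-27, 128), (-26, 139), (-25, 141), (-24, 140), (-23, 141)]
[(-52, 149), (-51, 149), (-50, 148), (-49, 147), (-48, 140), (-47, 135), (-46, 141), (-45, 144), (-44, 143), (-43, 126), (-42, 96), (-41, 91), (-40, 109), (-39, 132), (-38, 126), (-37, 119), (-36, 111), (-35, 108), (-34, 105), (-33, 99), (-32, 103), (-31, 116), (-30, 111), (-29, 96), (-28, 108), (-27, 130), (-26, 137), (-25, 137), (-24, 138), (-23, 138)]
```

Scaled: -479.3 mm / 500 = -0.9586, 12.7 mm / 500 = 0.0254, 1.55 degrees / 360 = 0.0043.

>>> send_rows --increments "20 0 -0.02 0.04 0 0 0;20 0.004 -0.07 0.09 0 0 0;20 0.008 -0.13 0.09 0 0 0.0014;20 0.01 -0.2 0.09 0 0 0.0014;20 0.012 -0.27 0.09 0 0 0.0022;20 0.014 -0.34 0.09 0 0 0.0028;20 0.016 -0.41 0.09 0 0 0.0033;20 0.018 -0.48 0.09 0 0 0.0043;20 0.02 -0.55 0.09 0 0 0.0043;20 0.022 -0.62 0.09 0 0 0.0043;20 0.024 -0.69 0.09 0 0 0.0043;20 0.0254 -0.76 0.09 0 0 0.0043;20 0.0254 -0.82 0.09 0 0 0.0043;20 0.0254 -0.88 0.09 0 0 0.0043;20 0.0254 -0.924 0.09 0 0 0.0043;20 0.0254 -0.95 0.09 0 0 0.0043;20 0.0254 -0.9586 0.09 0 0 0.0043;20 0.0254 -0.9586 0.09 0 0 0.0043;20 0.0254 -0.9586 0.09 0 0 0.0043"

```text
t: 17.43
tcp_pos: [0.52, -0.2481, 0.1303]
eef_rot: [-3.125, -0.134, -0.132]
force: [-0.2, 0.5, -3.0]
width: 0.325
finger_force: 109.3
```

```bash
cat > fr.py <<'E'
from h import *
from scipy.optimize import least_squares
th=np.radians(-7.55);e=np.array([np.cos(th),np.sin(th)]);n=np.array([-e[1],e[0]]);O=np.array([.57152521,-.21745882])+.001*n
c=cap("wrist");s=bot.sense();t=s['tcp_pos'];print(t,s['eef_rot'],s['force'])
print("TCP in frame mm",((t[:2]-O)@e*1e3).round(1),((t[:2]-O)@n*1e3).round(1))
Q=cloud(c).reshape(-1,3);X=(Q[:,:2]-O)@e;Y=(Q[:,:2]-O)@n;Z=Q[:,2]
R0=[]
for x0 in np.arange(-.03,.075,.008):
    k=(X>=x0)&(X<x0+.008)&(abs(Y+.038)<.03)&(Z>t[2]+.018)&(Z<t[2]+.065)
    if k.sum()<60: continue
    p=least_squares(lambda p:np.hypot(Y[k]-p[0],Z[k]-p[1])-.0236,[-.038,t[2]+.012],loss='soft_l1',f_scale=.001).x
    R0.append((x0+.004,*p,k.sum()));print(np.round([R0[-1][0]*1e3,p[0]*1e3,(p[1]-t[2])*1e3,k.sum()],1))
R0=np.array(R0)
if len(R0)>2:
    print("yaw rel frame",np.degrees(np.polyfit(R0[:,0],R0[:,1],1)[0]),"pitch",np.degrees(np.polyfit(R0[:,0],R0[:,2],1)[0]))
k=(X>-.085)&(X<-.026)&(abs(Y+.038)<.006)&(Z>t[2]+.02)&(Z<t[2]+.045)
if k.sum()>20:print("hub top: X range",np.percentile(X[k],[1,99]),"Z-t",np.median(Z[k])-t[2])
k=(X>-.12)&(X<-.075)&(abs(Y+.038)<.009)&(Z>t[2]-.01)&(Z<t[2]+.025)
if k.sum()>10:print("stub: X",np.percentile(X[k],[2,98]),"Y",np.percentile(Y[k],[5,95]),"ztop-t",np.percentile(Z[k],95)-t[2],k.sum())
E
python3 fr.py
```

```text
[ 0.52013685 -0.24769127  0.13047702] [-3.12451069 -0.13410766 -0.13103823] [ 0.45034519 -0.09742079 -2.7833125 ]
TCP in frame mm -47.0 -37.7
[-26.  -38.9  12.1 897. ]
[ -18.   -38.7   12.3 1849. ]
[ -10.   -38.8   13.2 2032. ]
[  -2.   -38.7   13.7 1888. ]
[   6.   -38.5   13.7 2126. ]
[  14.   -38.7   14.3 2222. ]
[  22.   -38.6   14.8 2354. ]
[  30.   -38.6   14.6 2444. ]
[  38.   -38.6   15.6 2627. ]
[  46.   -38.1   16.  2786. ]
[  54.   -38.1   15.8 2887. ]
[  62.   -38.1   16.4 1945. ]
[ 70.  -38.   16.6  93. ]
yaw rel frame 0.5092578697396333 pitch 2.681514345159041
hub top: X range [-0.0725427  -0.02842254] Z-t 0.02789530454479547
stub: X [-0.0941333  -0.08116264] Y [-0.0424882  -0.03415122] ztop-t 0.01653660436248719 404
```

```bash
python3 - <<'E'
from h import *
import pickle
th=np.radians(-7.55);e=np.array([np.cos(th),np.sin(th)]);n=np.array([-e[1],e[0]]);O=np.array([.57152521,-.21745882])+.001*n
c=pickle.load(open("frame.pkl","rb"));Q=cloud(c).reshape(-1,3);X=(Q[:,:2]-O)@e;Y=(Q[:,:2]-O)@n
for y in range(-70,26,4):
    k=(X>-.07)&(X<-.03)&(abs(Y-y/1e3)<.002);print(y,np.percentile(Q[k,2]*1e3,[10,50,90]).round(0) if k.sum()>5 else k.sum(),end=' ')
E
```

```text
-70 [0. 1. 2.] -66 [  1.   2. 258.] -62 [  2. 265. 276.] -58 [251. 263. 276.] -54 [251. 261. 276.] -50 [250. 260. 276.] -46 [  2. 253. 259.] -42 [  1. 250. 258.] -38 [  3. 243. 261.] -34 [210. 236. 262.] -30 [  1. 262. 274.] -26 [  1. 271. 277.] -22 [  2. 273. 280.] -18 [  2. 276. 282.] -14 [  2. 277. 282.] -10 [  1. 276. 282.] -6 [ 15. 273. 282.] -2 [ 15. 271. 277.] 2 [ 15. 272. 277.] 6 [  3. 272. 277.] 10 [  1. 272. 277.] 14 [  1. 272. 277.] 18 [  2. 272. 277.] 22 [  2. 271. 277.]
```

Scaled: -75 mm / 500 = -0.15, -70 mm / 500 = -0.14, 2.7 degrees / 360 = 0.0075.

>>> send_rows --increments "20 0.002 0.0004 -0.02 0 0.0019 0;20 0.002 0.0004 -0.04 0 0.0039 0;20 0.002 0.0004 -0.06 0 0.0058 0;20 0.002 0.0004 -0.08 0 0.0075 0;20 0.002 0.0004 -0.1 0 0.0075 0;20 0.002 0.0004 -0.12 0 0.0075 0;20 0.002 0.0004 -0.14 0 0.0075 0;20 0.002 0.0004 -0.15 0 0.0075 0;20 0.002 0.0004 -0.15 0 0.0075 0;20 0.002 0.0004 -0.15 0 0.0075 0"

```text
t: 18.32
tcp_pos: [0.5213, -0.2484, 0.0558]
eef_rot: [-3.131, -0.088, -0.131]
force: [0.5, 0.4, -1.9]
width: 0.323
finger_force: 109.3
```

```bash
python3 fr.py
```

```text
[ 0.52166649 -0.24848354  0.05633155] [-3.13132821 -0.08909985 -0.13065397] [ 0.09635794  0.20611362 -2.88129625]
TCP in frame mm -45.4 -38.3
[-26.  -38.3   4.4 693. ]
[ -18.   -38.7   11.  1944. ]
[ -10.   -38.7   11.1 1685. ]
[  -2.   -38.6   10.6 1932. ]
[   6.   -38.5   11.2 2079. ]
[  14.   -38.5   11.3 2193. ]
[  22.   -38.5   10.6 2223. ]
[  30.   -38.5   10.6 2400. ]
[  38.   -38.5   11.2 2553. ]
[  46.   -38.4   11.3 2701. ]
[  54.   -38.3   10.7 2703. ]
[  62.   -38.3   11.3 2675. ]
[ 70.  -38.3   9.2 388. ]
yaw rel frame 0.19328417685052993 pitch 1.1970872153373446
hub top: X range [-0.07013786 -0.02643379] Z-t 0.027599110242934627
stub: X [-0.09210045 -0.07897508] Y [-0.0425758  -0.03421639] ztop-t 0.017981156928320613 405
```

Level and on the slot line (−38.4 mm). Lower into the slots.

Scaled: -22 mm / 500 = -0.044, -21 mm / 500 = -0.042.

>>> send_rows --increments "20 0 0.0006 -0.016 0 0 0;20 0 0.0006 -0.028 0 0 0;20 0 0.0006 -0.036 0 0 0;20 0 0.0006 -0.042 0 0 0;20 0 0.0006 -0.044 0 0 0;20 0 0.0006 -0.044 0 0 0"

```text
t: 18.87
tcp_pos: [0.5212, -0.2479, 0.0335]
eef_rot: [-3.131, -0.088, -0.131]
force: [0.1, -0.7, -2.6]
width: 0.324
finger_force: 109.3
```

Scaled: -2 mm / 500 = -0.004, -1 mm / 500 = -0.002.

>>> send_rows --increments "20 0 0 -0.002 0 0 0;20 0 0 -0.004 0 0 0;20 0 0 -0.004 0 0 0"

```text
t: 19.12
tcp_pos: [0.5215, -0.2481, 0.032]
eef_rot: [-3.131, -0.089, -0.131]
force: [-0.2, -0.8, -1.6]
width: 0.323
finger_force: 109.4
```

Scaled: -2 mm / 500 = -0.004, -1 mm / 500 = -0.002.

>>> send_rows --increments "20 0 0 -0.002 0 0 0;20 0 0 -0.004 0 0 0;20 0 0 -0.004 0 0 0"

```text
t: 19.37
tcp_pos: [0.5219, -0.2488, 0.0304]
eef_rot: [-3.132, -0.09, -0.13]
force: [-0.0, -4.3, -0.8]
width: 0.326
finger_force: 109.6
```

The ball catches push sideways (−4 N) as expected with the rod resting on them. Release, rise, and shut the fingers for pressing.

Scaled: 90 mm / 500 = 0.18, 70 mm / 500 = 0.14, 5.1 degrees / 360 = 0.0142.

>>> send_rows --increments "46 0 0.0014 0 0 0 0;46 0 0.0014 0 0 0 0;46 0 0.0014 0 0 0 0;46 0 0.0014 0 0 0 0;46 0 0.0014 0.02 0 0 0;46 0 0.0014 0.05 0 0 0;46 0 0.0014 0.09 0 0 0;46 0 0.0014 0.14 0 0.0083 0;0 0 0.0014 0.18 0 0.0142 0;0 0 0.0014 0.18 0 0.0142 0;0 0 0.0014 0.18 0 0.0142 0;0 0 0.0014 0.18 0 0.0142 0;0 0 0.0014 0.18 0 0.0142 0;0 0 0.0014 0.18 0 0.0142 0" --newtons 60

```text
t: 20.53
tcp_pos: [0.5205, -0.2471, 0.1191]
eef_rot: [3.141, 0.002, -0.13]
force: [-0.3, -0.2, 0.2]
width: 0.001
finger_force: 0.0
```

```bash
cat > se.py <<'E'
from h import *
from scipy.optimize import least_squares
th=np.radians(-7.55);e=np.array([np.cos(th),np.sin(th)]);n=np.array([-e[1],e[0]]);O=np.array([.57152521,-.21745882])+.001*n
c=cap("wrist");s=bot.sense();t=s['tcp_pos'];print(t,s['eef_rot'],s['force'],s['width'])
print("TCP in frame mm",((t[:2]-O)@e*1e3).round(1),((t[:2]-O)@n*1e3).round(1))
Q=cloud(c).reshape(-1,3);X=(Q[:,:2]-O)@e;Y=(Q[:,:2]-O)@n;Z=Q[:,2]
for yc in(-.038,.038):
  for x0 in list(np.arange(-.07,-.03,.01))+list(np.arange(-.02,.075,.01)):
    k=(X>=x0)&(X<x0+.01)&(abs(Y-yc)<.03)&(Z>.035)&(Z<.075)
    if k.sum()<60: continue
    if x0<-.03: k&=abs(Y-yc)<.006;print(round(x0*1e3+5),"hub top",(np.median(Z[k])*1e3).round(1));continue
    p=least_squares(lambda p:np.hypot(Y[k]-p[0],Z[k]-p[1])-.0236,[yc,.04],loss='soft_l1',f_scale=.001).x
    print(np.round([x0*1e3+5,p[0]*1e3,p[1]*1e3,k.sum()],1))
k=(X>-.1)&(X<-.015)&(abs(Y+.038)<.005)&(Z>.04)&(Z<.063);print("hub X",np.percentile(X[k],[1,99]) if k.sum() else 0)
for a,b in((-.110,-.090),(.090,.115)):
  k=(X>a)&(X<b)&(abs(Y+.038)<.009)&(Z>.025)&(Z<.06)
  if k.sum()>10: print("stub",a,np.percentile(Y[k],[5,95]),np.percentile(Z[k],95),k.sum())
E
python3 se.py
```

```text
[ 0.52068561 -0.24711696  0.11921811] [ 3.14084531e+00  1.36367335e-03 -1.30323614e-01] [ 0.28876158 -0.22863112 -0.45618546] -0.0029906012934993497
TCP in frame mm -46.5 -37.1
-65 hub top 57.5
-55 hub top 57.4
-45 hub top 57.5
-35 hub top 57.4
[-25.  -40.4  35.5 486. ]
[-15.  -39.2  40.5 888. ]
[ -5.  -39.2  40.5 945. ]
[  5.  -39.2  40.9 999. ]
[  15.   -39.5   40.8 1070. ]
[  25.   -39.6   40.5 1095. ]
[  35.   -39.6   40.5 1136. ]
[  45.   -39.4   40.7 1196. ]
[  55.   -39.4   40.4 1282. ]
[  65.   -39.4   40.4 1331. ]
[  75.   -39.1   40.5 1262. ]
-65 hub top 48.4
-55 hub top 48.4
-45 hub top 48.4
-35 hub top 48.4
[-25.   35.9  26.6 456. ]
[-15.   38.1  33.1 863. ]
[ -5.  38.  33. 915.]
[  5.   37.9  33.5 969. ]
[  15.    38.    33.3 1019. ]
[  25.    37.9   33.1 1031. ]
[  35.    38.    33.1 1097. ]
[  45.    37.9   33.3 1149. ]
[  55.   38.   33. 1199.]
[  65.   38.   33. 1282.]
[  75.    37.9   32.9 1471. ]
hub X [-0.07741089 -0.01987285]
stub 0.09 [-0.04425194 -0.03458605] 0.04722664828834405 29
```

Rod rests level on both balls (axis ≈41 mm). Press the hub near its outer end.

Scaled: -62 mm / 500 = -0.124, -10.7 mm / 500 = -0.0214.

>>> send_rows --increments "0 -0.0214 -0.001 -0.04 0 0 0;0 -0.0214 -0.001 -0.08 0 0 0;0 -0.0214 -0.001 -0.108 0 0 0;0 -0.0214 -0.001 -0.12 0 0 0;0 -0.0214 -0.001 -0.124 0 0 0;0 -0.0214 -0.001 -0.124 0 0 0"

```text
t: 21.08
tcp_pos: [0.5106, -0.2478, 0.0578]
eef_rot: [3.14, 0.001, -0.13]
force: [0.2, -0.7, 0.7]
width: -0.002
finger_force: 0.0
```

Scaled: -2 mm / 500 = -0.004, -1 mm / 500 = -0.002.

>>> send_rows --increments "0 0 0 -0.002 0 0 0;0 0 0 -0.004 0 0 0;0 0 0 -0.004 0 0 0"

```text
t: 21.33
tcp_pos: [0.5111, -0.2478, 0.0565]
eef_rot: [3.141, -0.001, -0.13]
force: [0.4, -0.0, -0.3]
width: 0.002
finger_force: 0.0
```

>>> send_rows --increments "0 0 0 -0.002 0 0 0;0 0 0 -0.002 0 0 0;0 0 0 -0.002 0 0 0"

```text
t: 21.58
tcp_pos: [0.5111, -0.2481, 0.0557]
eef_rot: [3.14, -0.001, -0.13]
force: [-1.0, -0.6, 4.8]
width: -0.0
finger_force: 2.4
```

Scaled: -1 mm / 500 = -0.002.

>>> send_rows --increments "0 0 0 -0.002 0 0 0;0 0 0 -0.002 0 0 0;0 0 0 -0.002 0 0 0"

```text
t: 21.83
tcp_pos: [0.5111, -0.2477, 0.0541]
eef_rot: [3.141, -0.001, -0.13]
force: [0.6, -0.3, 2.9]
width: -0.002
finger_force: 1.3
```

Scaled: -1 mm / 500 = -0.002.

>>> send_rows --increments "0 0 0 -0.002 0 0 0;0 0 0 -0.002 0 0 0;0 0 0 -0.002 0 0 0"

```text
t: 22.08
tcp_pos: [0.511, -0.2478, 0.0529]
eef_rot: [3.141, -0.001, -0.13]
force: [1.5, -0.6, 2.8]
width: 0.004
finger_force: 1.4
```

>>> send_rows --increments "0 0 0 -0.002 0 0 0;0 0 0 -0.002 0 0 0;0 0 0 -0.002 0 0 0"

```text
t: 22.33
tcp_pos: [0.5098, -0.2473, 0.051]
eef_rot: [3.141, 0.002, -0.131]
force: [-0.0, -0.3, 0.4]
width: -0.002
finger_force: 0.0
```

Scaled: -2 mm / 500 = -0.004, -1 mm / 500 = -0.002.

>>> send_rows --increments "0 0 0 -0.002 0 0 0;0 0 0 -0.004 0 0 0;0 0 0 -0.004 0 0 0"

```text
t: 22.58
tcp_pos: [0.5102, -0.2476, 0.0493]
eef_rot: [3.141, 0.001, -0.13]
force: [0.0, 0.1, 0.1]
width: 0.001
finger_force: 0.0
```

Scaled: -1 mm / 500 = -0.002.

>>> send_rows --increments "0 0 0 -0.002 0 0 0;0 0 0 -0.002 0 0 0;0 0 0 -0.002 0 0 0"

```text
t: 22.83
tcp_pos: [0.5105, -0.2479, 0.049]
eef_rot: [3.14, 0.0, -0.13]
force: [-1.2, 0.0, 1.6]
width: -0.0
finger_force: 0.7
```

>>> send_rows --increments "0 0 0 -0.002 0 0 0;0 0 0 -0.002 0 0 0;0 0 0 -0.002 0 0 0"

```text
t: 23.08
tcp_pos: [0.5105, -0.2482, 0.0486]
eef_rot: [3.14, -0.0, -0.13]
force: [-2.6, 0.0, 6.2]
width: 0.001
finger_force: 2.9
```

Near end snapped home (drop, then firm floor at 49 mm). Now the outermost roller.

Scaled: 114 mm / 500 = 0.228, -15.1 mm / 500 = -0.0302.

>>> send_rows --increments "0 0 0 0.03 0 0 0;0 0 0 0.074 0 0 0;0 0.07 -0.0094 0.074 0 0 0;0 0.14 -0.0186 0.074 0 0 0;0 0.2 -0.0264 0.074 0 0 0;0 0.228 -0.0302 0.074 0 0 0;0 0.228 -0.0302 0.074 0 0 0;0 0.228 -0.0302 0.052 0 0 0;0 0.228 -0.0302 0.04 0 0 0;0 0.228 -0.0302 0.037 0 0 0;0 0.228 -0.0302 0.037 0 0 0"

```text
t: 24.0
tcp_pos: [0.6232, -0.2626, 0.0653]
eef_rot: [3.141, 0.002, -0.131]
force: [-0.6, -0.2, -0.2]
width: -0.0
finger_force: 0.0
```

```bash
python3 se.py | head -30
```

```text
[ 0.62378359 -0.26282505  0.06616617] [ 3.14062295e+00  9.00939346e-04 -1.30345869e-01] [ 0.77652114 -0.22100145  0.5287698 ] 0.0009257827208806658
TCP in frame mm 57.8 -39.1
[-15.  -38.7  35.  135. ]
[ -5.  -39.7  35.5 114. ]
[ 25.  -39.4  37.5  92. ]
[ 35.  -39.4  38.2 141. ]
[ 45.  -39.1  38.7 213. ]
[ 55.  -39.   38.8 546. ]
[  65.   -39.1   39.4 1262. ]
[  75.   -39.2   35.8 2176. ]
[-5.  39.4 31.8 70. ]
[  5.   38.2  33.4 282. ]
[ 15.   38.   33.3 988. ]
[  25.    38.    33.2 1001. ]
[  35.    38.    33.2 1008. ]
[  45.    38.    33.3 1085. ]
[  55.    38.1   33.1 1191. ]
[  65.    38.    33.1 1254. ]
[  75.    37.2   32.1 1689. ]
hub X [-0.0335192  -0.01519146]
stub 0.09 [-0.0437509  -0.03499769] 0.04815960688872726 520
```

Near end low, far end still up, as expected. Press down on roller 3.

Scaled: -3 mm / 500 = -0.006, -2 mm / 500 = -0.004.

>>> send_rows --increments "0 0 0 -0.004 0 0 0;0 0 0 -0.006 0 0 0;0 0 0 -0.006 0 0 0"

```text
t: 24.3
tcp_pos: [0.6245, -0.2628, 0.0635]
eef_rot: [3.141, -0.0, -0.13]
force: [0.2, -0.8, 0.9]
width: -0.003
finger_force: 0.0
```

Scaled: -1 mm / 500 = -0.002.

>>> send_rows --increments "0 0 0 -0.002 0 0 0;0 0 0 -0.002 0 0 0;0 0 0 -0.002 0 0 0"

```text
t: 24.55
tcp_pos: [0.6247, -0.2629, 0.0625]
eef_rot: [3.141, -0.0, -0.13]
force: [-0.7, -1.0, -0.7]
width: 0.001
finger_force: 0.1
```

Scaled: -1 mm / 500 = -0.002.

>>> send_rows --increments "0 0 0 -0.002 0 0 0;0 0 0 -0.002 0 0 0;0 0 0 -0.002 0 0 0"

```text
t: 24.8
tcp_pos: [0.625, -0.2628, 0.0618]
eef_rot: [3.141, -0.001, -0.13]
force: [-1.4, -0.0, 3.3]
width: 0.002
finger_force: 1.5
```

Scaled: -1 mm / 500 = -0.002.

>>> send_rows --increments "0 0 0 -0.002 0 0 0;0 0 0 -0.002 0 0 0;0 0 0 -0.002 0 0 0"

```text
t: 25.05
tcp_pos: [0.6243, -0.2628, 0.0598]
eef_rot: [3.141, 0.001, -0.13]
force: [-0.2, -0.1, 0.1]
width: -0.002
finger_force: 0.0
```

Scaled: -2 mm / 500 = -0.004, -1 mm / 500 = -0.002.

>>> send_rows --increments "0 0 0 -0.002 0 0 0;0 0 0 -0.004 0 0 0;0 0 0 -0.004 0 0 0"

```text
t: 25.3
tcp_pos: [0.6243, -0.2628, 0.0577]
eef_rot: [3.141, 0.001, -0.13]
force: [0.8, 0.2, -0.2]
width: -0.003
finger_force: 0.0
```

Scaled: -2 mm / 500 = -0.004, -1 mm / 500 = -0.002.

>>> send_rows --increments "0 0 0 -0.002 0 0 0;0 0 0 -0.004 0 0 0;0 0 0 -0.004 0 0 0"

```text
t: 25.55
tcp_pos: [0.6245, -0.2628, 0.0561]
eef_rot: [3.141, 0.0, -0.13]
force: [0.4, 0.0, -0.6]
width: -0.003
finger_force: 0.0
```

Scaled: -1 mm / 500 = -0.002.

>>> send_rows --increments "0 0 0 -0.002 0 0 0;0 0 0 -0.002 0 0 0;0 0 0 -0.002 0 0 0"

```text
t: 25.8
tcp_pos: [0.6246, -0.2628, 0.0553]
eef_rot: [3.141, 0.0, -0.13]
force: [-0.2, -0.4, 0.1]
width: -0.001
finger_force: 0.0
```

Scaled: -1 mm / 500 = -0.002.

>>> send_rows --increments "0 0 0 -0.002 0 0 0;0 0 0 -0.002 0 0 0;0 0 0 -0.002 0 0 0"

```text
t: 26.05
tcp_pos: [0.6248, -0.2629, 0.0545]
eef_rot: [3.141, -0.0, -0.13]
force: [-0.2, 0.0, 0.7]
width: -0.003
finger_force: 0.3
```

Scaled: -105 mm / 500 = -0.21, -70 mm / 500 = -0.14.

>>> send_rows --increments "0 0 0 -0.002 0 0 0;0 0 0 -0.002 0 0 0;0 0 0 0.03 0 0 0;0 0 0 0.08 0 0 0;0 -0.07 0.01 0.13 0 0 0;0 -0.14 0.018 0.13 0 0 0;0 -0.21 0.028 0.13 0 0 0;0 -0.21 0.028 0.13 0 0 0;0 -0.21 0.028 0.13 0 0 0"

```text
t: 26.8
tcp_pos: [0.5176, -0.2486, 0.1197]
eef_rot: [3.141, 0.0, -0.131]
force: [1.5, -0.6, 0.6]
width: -0.001
finger_force: 0.0
```

```bash
python3 se.py; python3 - <<'E'
from h import *
import pickle
for n in("scene",):
    a=pickle.load(open(n+"0.pkl","rb"))['img'];b=cap(n)['img']
    d=cv2.absdiff(a,b).max(2)
    for nm,(u0,v0,u1,v1) in dict(book=(95,245,180,335),basket=(135,190,180,232),case=(450,165,495,215)).items(): print(nm,(d[v0:v1,u0:u1]>40).mean().round(3))
E
```

```text
[ 0.51933337 -0.24887154  0.11991551] [ 3.14051729e+00 -8.93830328e-04 -1.30348464e-01] [ 0.45905029 -0.02206722  1.34265705] -0.0018790580755992865
TCP in frame mm -47.6 -39.0
-65 hub top 48.3
-55 hub top 48.3
-45 hub top 48.2
-35 hub top 48.3
[-25.  -39.9  25.2 444. ]
[-15.  -39.2  31.4 833. ]
[ -5.  -39.2  31.4 876. ]
[  5.  -39.2  31.8 919. ]
[ 15.  -39.3  31.7 976. ]
[ 25.  -39.3  31.5 985. ]
[  35.   -39.3   31.4 1071. ]
[  45.   -39.4   31.6 1116. ]
[  55.   -39.4   31.3 1149. ]
[  65.   -39.4   31.4 1241. ]
[  75.   -39.2   31.7 1383. ]
-65 hub top 48.4
-55 hub top 48.5
-45 hub top 48.4
-35 hub top 48.4
[-25.   36.9  26.4 462. ]
[-15.  38.  33. 865.]
[ -5.   38.   33.1 914. ]
[  5.   37.9  33.5 970. ]
[  15.    38.    33.4 1031. ]
[  25.    38.    33.2 1026. ]
[  35.    38.    33.1 1118. ]
[  45.    37.9   33.2 1161. ]
[  55.   38.   33. 1219.]
[  65.   38.   33. 1285.]
[  75.    37.9   33.  1459. ]
hub X [-0.07913239 -0.015372  ]
stub 0.09 [-0.04388317 -0.03485826] 0.038370998676031276 21
book 0.717
basket 0.181
case 0.0
```

The hub is level at 48.3 mm, the same as the fitted axle's 48.4 mm, so both ends are home. The arm never went near the bystanders, so the image difference at the book is most likely the arm or its shadow. Handing in.

Scaled: 40 mm / 500 = 0.08.

>>> send_rows --increments "0 0 0 0.08 0 0 0;0 0 0 0.08 0 0 0;0 0 0 0.08 0 0 0;0 0 0 0.08 0 0 0;0 0 0 0.08 0 0 0;0 0 0 0.08 0 0 0"

```text
t: 27.4
tcp_pos: [0.5196, -0.2487, 0.1583]
eef_rot: [3.141, 0.002, -0.13]
force: [-0.5, -0.1, -0.1]
width: -0.002
finger_force: 0.0
```

```bash
python3 -c "
from workcell import bot
print(bot.finish_job())"
```

```text
the job is handed in; nothing more can be done
None
```

The axle, carrying all three rollers and both washers, is seated in both empty slots. Depth readings put its hub level with the already fitted axle's. I handed the job in at about 27 s, with the gripper clear and no verdict returned.

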